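Load the battery packs and close the compartment

TASK

Load the instrument with the battery packs from the tray: turn its two swing tabs fully aside, lift the cover out and lay it on the bench. Put every pack from the tray into a bay of its own, lying down with its red end towards the red contact rail, then drop the cover back flush in its frame and turn both tabs fully home over it. Leave the black tape roll, the cutters and the screwdriver where they are.

Things in the scene. Friction and masses are not known exactly. Their poses are not given: they have to be found in the camera images.
- unit: grey instrument fixed on the bench, face down, its open battery compartment on top; 168 (x) x 178 (y) mm, rim 65 mm high, on feet 17 mm high; origin under its centre on the bench, x to its far side. Cavity 120 x 150 mm inside, floor 25 mm above the bench. The cover rests on a ledge 58 mm above the bench in a rebate of 136 x 162 mm, 7 mm deep
- bay_middle (a point): middle of the compartment floor, axes as the instrument's. Four bays at y = -55.5, -18.5, 18.5, 55.5 mm from here (x = 0), each 66 mm long (x), 34 mm wide, ribs between them 3 mm thick, 10 mm high. Contact rails 6 mm thick, 9 mm high end the bays: red (plus) at x = 33 to 39 mm, black at x = -33 to -39; beyond them free finger room to the walls at x = 60 and -60 mm
- near_tab_hinge (a point): point on the hinge axis of the near swing tab, 67 mm above the bench, at x = -76 mm, y = 0 of the instrument
- far_tab_hinge (a point): point on the hinge axis of the far swing tab, at x = +76 mm, y = 0 of the instrument
- near_tab_post (a point): middle of the black round thumb post of the near tab, 10 mm in diameter, 20 mm high (70 to 90 mm above the bench), 24 mm from the hinge axis; the steel tab itself is 12 mm wide, 32 mm long, 3.5 mm thick
- far_tab_post (a point): middle of the same post of the far tab
- near_tab (a joint): rad; 0 = fully home: the tab points to the middle of the instrument and holds the cover down; grows clockwise seen from above to 1.7 at its stop (the post is then on the near rim, towards -y); it must be past about 1.5 to free the cover. Light friction (about 1.3 N at the post), stays where it is left
- far_tab (a joint): the same for the far tab; also clockwise from above, its post then ends up on the far rim, towards +y
- cover_handle (a point): centre of the cover's black handle bar, 12 mm thick (x), 90 long (y), 12 high, on a post at each end. The loose aluminium cover is 132 (x) x 158 (y) x 6 mm, 0.18 kg; its top lies 26 mm and its underside 32 mm below this point. Seated, this point is 90 mm above the bench, axes as the instrument's or half a turn round; 2 mm play on every side in the frame
- tray: black open tray fixed on the bench, 130 (x) x 163 (y) mm, on feet; rim 39 mm, inner floor 18 mm above the bench, walls and the three dividers 3 mm thick; four compartments side by side along y, each 124 mm long (x) and 37 mm wide. Origin under its centre on the bench. Instrument and tray may have changed places; the bench to the right of both (about x = 0.55, y = -0.40 m) is clear, for the cover
- pack_1_centre (a point): centre of a battery pack: a blue square stick with a white band, 60 (its x) x 30 x 30 mm, about 0.12 kg; red cap at its +x end, black cap at its -x end; None if absent. At the start it lies in a compartment of the tray, about midway, red end away from the robot
- pack_1_plus (a point): middle of that pack's red end face
- pack_2_centre (a point): the same for another pack
- pack_2_plus (a point): middle of that pack's red end face
- pack_3_centre (a point): the same for another pack
- pack_3_plus (a point): middle of that pack's red end face
- pack_4_centre (a point): the same for another pack
- pack_4_plus (a point): middle of that pack's red end face
- tape_roll: roll of black insulating tape lying flat, 66 mm across, 19 mm high; a bystander
- side_cutters: side cutters with orange handles, 106 mm long, 12 mm high; a bystander
- driver_yellow: screwdriver with a yellow handle, 170 mm long, 16 mm thick; a bystander
Not all that is in view belongs to the job. There is more than one size of the part that bears cover_handle; the job needs the larger.

How it is judged (in metres and radians):
On the way, in this order (a step that is already met when the one before it is completed fails the run):
1. both tabs are turned aside (value of joint each of near_tab, far_tab above 1.3 rad), for 0.2 s.
2. the cover lies clear of the instrument on the bench (horizontal distance between cover_handle and unit above 0.14 m and height (world z) of cover_handle below 0.05 m and angle between cover_handle's own z axis and vertical below 0.1 rad), for 0.2 s.
3. every pack lies in a bay, red end to the red rail, the cover still off (x of pack_1_centre in the frame of unit between -0.007 and 0.007 m and y of pack_1_centre in the frame of unit between -0.072 and 0.072 m and z of pack_1_centre in the frame of unit between 0.036 and 0.043 m and x of each of pack_1_plus, pack_2_plus, pack_3_plus, pack_4_plus in the frame of unit above 0.022 m and x of pack_2_centre in the frame of unit between -0.007 and 0.007 m and y of pack_2_centre in the frame of unit between -0.072 and 0.072 m and z of pack_2_centre in the frame of unit between 0.036 and 0.043 m and x of pack_3_centre in the frame of unit between -0.007 and 0.007 m and y of pack_3_centre in the frame of unit between -0.072 and 0.072 m and z of pack_3_centre in the frame of unit between 0.036 and 0.043 m and x of pack_4_centre in the frame of unit between -0.007 and 0.007 m and y of pack_4_centre in the frame of unit between -0.072 and 0.072 m and z of pack_4_centre in the frame of unit between 0.036 and 0.043 m and horizontal distance between cover_handle and unit above 0.14 m), for 0.2 s.
4. the cover is seated in its frame over the packs (x of pack_1_centre in the frame of unit between -0.007 and 0.007 m and y of pack_1_centre in the frame of unit between -0.072 and 0.072 m and z of pack_1_centre in the frame of unit between 0.036 and 0.043 m and x of each of pack_1_plus, pack_2_plus, pack_3_plus, pack_4_plus in the frame of unit above 0.022 m and x of pack_2_centre in the frame of unit between -0.007 and 0.007 m and y of pack_2_centre in the frame of unit between -0.072 and 0.072 m and z of pack_2_centre in the frame of unit between 0.036 and 0.043 m and x of pack_3_centre in the frame of unit between -0.007 and 0.007 m and y of pack_3_centre in the frame of unit between -0.072 and 0.072 m and z of pack_3_centre in the frame of unit between 0.036 and 0.043 m and x of pack_4_centre in the frame of unit between -0.007 and 0.007 m and y of pack_4_centre in the frame of unit between -0.072 and 0.072 m and z of pack_4_centre in the frame of unit between 0.036 and 0.043 m and x of cover_handle in the frame of unit between -0.006 and 0.006 m and y of cover_handle in the frame of unit between -0.006 and 0.006 m and z of cover_handle in the frame of unit between 0.085 and 0.0925 m and angle between the x axis of cover_handle and the x axis of unit, either way round below 0.08 rad and angle between cover_handle's own z axis and vertical below 0.04 rad), for 0.2 s.
At the end, for the whole second after the job is handed in: Every pack from the tray lies flat in a bay, red end at the red rail (within 7 mm lengthwise, 3 mm in height); the cover is flush in its frame (within 6 mm, 0.08 rad, handle at most 2.5 mm high); both tabs are within 0.2 rad of fully home; all at rest (all of step 4 and value of joint each of near_tab, far_tab below 0.2 rad and linear speed of cover below 0.02 m/s); the robot touches nothing.
It fails at once if the tape roll is pushed more than 4 cm away (distance of tape_roll from where it was at the start of the episode above 0.04 m).
It fails at once if the pair of side cutters is pushed more than 4 cm away (distance of side_cutters from where it was at the start of the episode above 0.04 m).
It fails at once if the yellow screwdriver is pushed more than 4 cm away (distance of driver_yellow from where it was at the start of the episode above 0.04 m).
Of pack_1, pack_2, pack_3, pack_4 only 2 to 4 are there at a start; the rules pass over those that are not, and their reading is None.
At some moment in a run one of cover, pack_1, pack_2, pack_3, pack_4 may be knocked a few centimetres aside while the robot is not near it.
Once in a run the grip may slacken for a moment while it holds something.
It also fails if it takes over 210 s, if anything falls off the work surface, if the arm or the gripper's body presses on something with over 40 N, if the wrist force passes 120 N, or if a joint passes its speed limit or range.

ROBOT

A 6-joint arm with a two-finger parallel gripper is mounted at the origin on a cart in front of the work surface, level with it; the furniture and walls round the work are solid. World frame = base frame: x ahead of the robot, y to its left, z up, the work surface at z = 0. Lengths are in mm, angles in rad, forces in N, time in s.
With the tool pointing down it reaches from about 325 to 900 mm from the base axis. Payload 3.5 kg.
Tool frame: the origin (TCP) lies midway between the tips of the shut fingers; the grasp point (between the pads) lies 19 mm behind it; z points along the fingers, y is the line along which they close (so a half turn about z gives the same grasp; the last joint's range is limited). The gripper opens to 85 mm and grips with 20 to 120 N. Pads are 22 mm wide; open, the fingers measure 114 mm over their backs; the gripper's body (76 mm by 85 mm) begins 54 mm behind the grasp point. The pads swing forward as they close: fully open they stand 13 mm farther back than shut.
Start: joints at [-1.245, 0.276, -0.026, 1.268, 0, 1.467], TCP at [259.85, -568.418, 231.313] pointing down, gripper open.
Joint ranges: [-3.12, 3.12], [-0.85, 1.88], [-1.08, 1.24], [-1.95, 2.15], [-1.57, 1.53], [-3.14, 3.14]. Speed limits (rad/s): [2.57, 2.57, 3.14, 3.14, 3.14, 3.14].

INTERFACE

Orientations are given as a rotation vector (axis times angle).
In Python, from bench import robot, read_camera gives the robot as it stands.
- The arm moves only by the tool apply_moves, never from a script. Its argument "moves" is a list that holds one entry, the list of rows, each a list of 4 numbers: the shift along the tool's x, y, z each as a share of 20 cm, from -1 to 1, then the turn about the tool's z as a share of 180 degrees, from -1 to 1. In form: [[[dx, dy, dz, twist], ...]]. A call has 1 to 5 rows; each row is the pose to reach, as a shift and turn from the pose commanded when the call began, along the tool's axes at that moment, turning the shorter way round; what a row does not reach only later rows make up. A row lasts 1/10 s, in which the tool goes at most 50 mm and 8.59 degrees, less where a joint would pass 70% of its speed; a pose out of reach is approached as far as the arm can. A call with a number of a shift or a turn outside -1 to 1 is refused whole. A call with a gripper value outside its range is refused whole. "jaw" is the gripper's target within -1 to 1 (shut at 1, half-way at 0, fully open at -1), set as the call begins (left out, the last holds). The fingers move at their own pace and stop on an object; "force" is the grip in N (left out, the last holds). Time passes only in rows, so rows that repeat a pose let the fingers close. It gives the time, the measured TCP pose, the force, the opening and the grip force at its end, in the units of the state.
- robot.observe(): the state, without advancing time (a new reading comes with each control period).
- read_camera(name): name is "side" or "top" or "wrist"; returns a dict with "img" (384x512x3 uint8, red, green, blue), "fx", "fy", "cx", "cy" (pixels), "R" (3x3) and "t" (3): a world point X has camera coordinates R X + t. Camera axes: x right, y down, z forward; pixel columns grow to the right and rows downward; lengths in mm; the calibration is good to about 2 mm. A picture is of the moment at which its call begins. There is no depth.
- robot.sign_off(): hands the job in; it is judged then, once.
The state is a dict: "t": time; "qpos": joint angles; "dq": joint speeds; "tau": joint torques, N m; "position": TCP position; "eef_rot": TCP orientation; "ft_force": force on the tool from outside, world axes, zero at the start; "torque": the same for the moment, N m; "opening": opening from 0.0 (shut) to 1.0 (fully open); "finger_force": force on a finger pad.
Only numpy, scipy, OpenCV 4.12 (cv2) and the standard library are available. Lean on these libraries where they do the work, as an engineer would, in place of code of your own. Each camera call takes 0.05 s, during which the arm holds its last target. There are 200 camera calls.

## Working session

There is one attempt and no reset: what is moved stays moved. The work goes in short steps, Python scripts to look and compute and a tool call to move; the robot and the scene stay as the last step left them, time stands still between calls to the robot, and variables do not carry over. Pictures are saved under pics/ and viewed, at most 14 in all, crops included, and the job is handed in when it is done.

Besides the shell and the picture viewer there is one more tool, called after "Request:" by a JSON object that holds its "method" and its "body". apply_moves: Moves the arm, as the interface text tells. Its arguments: {"type":"object","properties":{"moves":{"type":"array"},"jaw":{"type":"number"},"force":{"type":"number"}},"required":["moves"]}

```bash
ls; mkdir -p pics
python3 - <<'E'
from bench import robot, read_camera
import cv2
for n in("top","side"):
    c=read_camera(n); cv2.imwrite(f"pics/{n}0.png",cv2.resize(c["img"][:,:,::-1],(800,600),interpolation=cv2.INTER_CUBIC))
    print(n,c["fx"],c["fy"],c["cx"],c["cy"],c["R"],c["t"])
print(robot.observe())
E
```

```text
pics
top 379.24092254929377 379.24092254929377 253.94177511987115 188.19121848156175 [[ 0.01528898 -0.99985958 -0.00686096]
 [-0.98867289 -0.01409259 -0.14942328]
 [ 0.14930561  0.00906778 -0.98874952]] [-101.76865107  520.0812939   999.12732206]
side 452.82303728181154 452.82303728181154 263.30490267553364 190.54083980813613 [[-0.99912547  0.04076422  0.009304  ]
 [ 0.01413301  0.53866699 -0.84240022]
 [-0.03935155 -0.84153202 -0.53877204]] [ 518.31772134  104.41987825 1178.17397806]
{'t': 0.1, 'qpos': array([-1.24538484e+00,  2.77091224e-01, -2.77452563e-02,  1.26800485e+00,
       -1.48941627e-05,  1.46738266e+00]), 'dq': array([-1.39599365e-04, -1.77843530e-03,  3.79423173e-03,  2.26854428e-05,
        6.74467973e-04,  5.67717390e-04]), 'tau': array([ 3.47925734e-04, -4.46709681e+01,  2.96127802e+01,  8.47509684e-03,
       -1.11735988e-04, -7.92286130e-06]), 'position': array([ 259.628301  , -567.74441534,  230.24951351]), 'eef_rot': array([-3.06767076e+00, -6.68015565e-01,  3.78835801e-04]), 'ft_force': array([ 0.36855407, -0.58634986,  0.16546952]), 'torque': array([-0.04134806,  0.01002099, -0.01330183]), 'finger_force': 0.0, 'opening': 1.000836050535415}
```

View pics/top0.png

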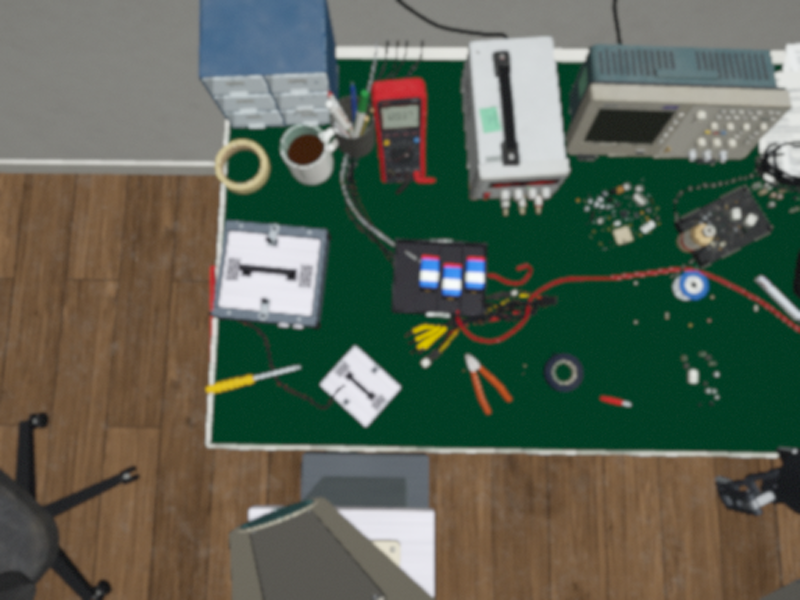

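View pics/side0.png

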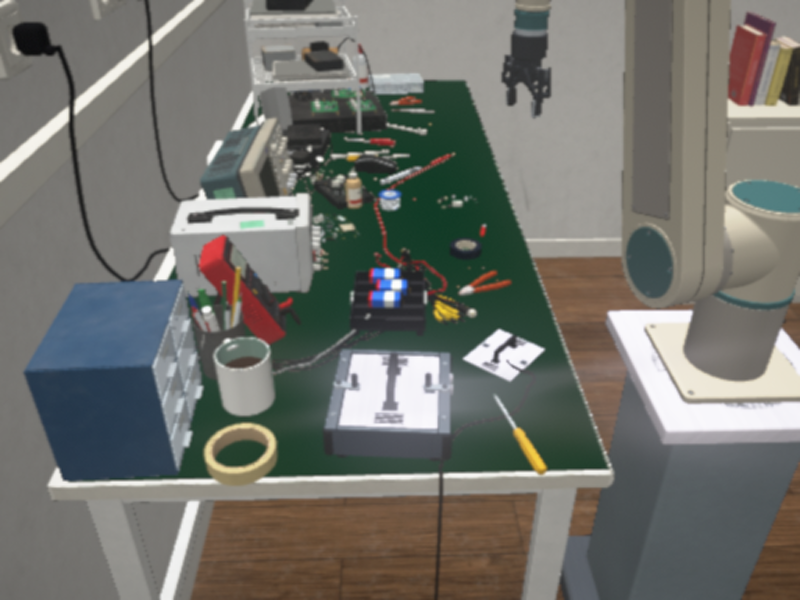

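Two covers are visible: the larger one seated in the instrument (top 270,272) and a smaller loose decoy (360,385). The job's cover is the one in the instrument, since it has the tabs and frame around it. There are three packs in the tray, at (429,272), (452,279) and (475,272). I'll confirm in an enlarged crop.

```bash
cat > h.py <<'E'
import numpy as np, cv2
from bench import robot, read_camera
from scipy.spatial.transform import Rotation as Ro
def bp(c,u,v,z):
    d=c["R"].T@np.array([(u-c["cx"])/c["fx"],(v-c["cy"])/c["fy"],1]); o=-c["R"].T@c["t"]
    return o+d*(z-o[2])/d[2]
def pr(c,X):
    p=c["R"]@np.asarray(X,float)+c["t"]; return np.array([c["fx"]*p[0]/p[2]+c["cx"],c["fy"]*p[1]/p[2]+c["cy"]])
def crop(c,u0,v0,w,h,k,fn):
    cv2.imwrite(fn,cv2.resize(c["img"][v0:v0+h,u0:u0+w,::-1],(w*k,h*k),interpolation=cv2.INTER_CUBIC))
def to_tool(dx):  # world vector -> shares of 200mm in tool axes
    s=robot.observe(); return Ro.from_rotvec(s["eef_rot"]).inv().apply(dx)/200
E
python3 - <<'E'
from h import *
c=read_camera("top"); crop(c,130,130,190,86,4,"pics/t1.png")
E
```

```text
(no output)
```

View pics/t1.png

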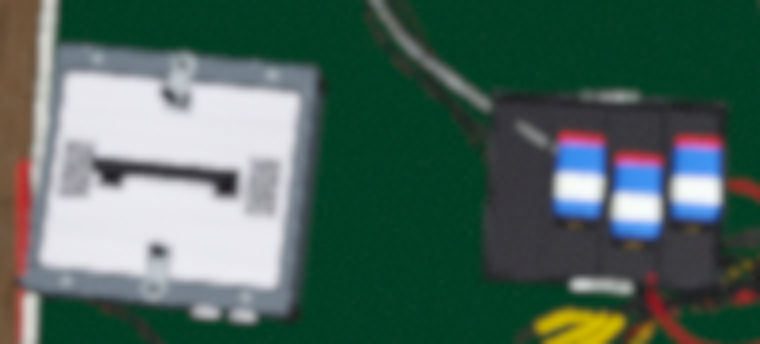

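Run:
```python
from h import *
c=read_camera("top"); np.set_printoptions(precision=1,suppress=True)
B=lambda u,v,z:bp(c,130+u/4,130+v/4,z)[:2]
C=[B(*p,64) for p in((68,70),(302,95),(277,290),(40,265))]; print("cover",C,np.mean(C,0))
U=[B(*p,65) for p in((64,45),(320,66),(22,285))]; print("unit",U,(U[1]+U[2])/2)
print("handle",B(95,167,95),B(237,182,95)); print("hinges",B(153,289,69),B(182,62,69),"posts",B(158,247,90),B(178,100,90))
T=[B(*p,39) for p in((490,93),(727,103),(720,285),(483,278))]; print("tray",T,np.mean(T,0))
for n,(a,b) in dict(L=((581,133),(578,220)),M=((638,154),(634,240)),R=((698,137),(697,220))).items(): print(n,B(*a,48),B(*b,48),(B(*a,48)+B(*b,48))/2)
```

```text
cover [array([625.4, 198.1]), array([610.2,  38.3]), array([477.2,  50.4]), array([491.7, 209.1])] [551.1 124. ]
unit [array([642.6, 201.6]), array([630.3,  26.7]), array([478., 220.])] [554.1 123.3]
handle [552.7 167.4] [544.   74.3]
hinges [476.1 131.7] [630.7 119.7] posts [501.3 124.9] [599.4 116.4]
tray [array([619.5, -88.6]), array([ 614.6, -252.7]), array([ 487.8, -247. ]), array([490.2, -85.9])] [ 553.  -168.6]
L [ 590.  -151.4] [ 529.7 -149.8] [ 559.8 -150.6]
M [ 575.9 -190.4] [ 516.5 -187.8] [ 546.2 -189.1]
R [ 588.3 -231.4] [ 530.8 -230.5] [ 559.6 -231. ]
```

The crop shows the cover flush in the instrument frame with both tabs home. Posts are at (158,247) and (178,100) in the crop, and the handle runs from (95,167) to (237,182). The unit centre is about (552,124) with yaw −0.09, and the tray centre about (553,−169) with yaw −0.03. Sizes match the spec. Next I move above the unit for a wrist view.

```bash
cat >> h.py <<'E'
def yang(rv):
    y=Ro.from_rotvec(rv).apply([0,1,0]); return np.degrees(np.arctan2(y[1],y[0]))
def plan(wps,start=None):
    """wps: (x,y,z,phi deg of tool y). prints rows (tool shares) leg by leg, tool down assumed"""
    s=robot.observe(); p=np.r_[s["position"],yang(s["eef_rot"])] if start is None else np.array(start,float)
    for w in wps:
        w=np.array(w,float); a=np.radians(p[3]); d=w-p
        ty=np.array([np.cos(a),np.sin(a)]); tx=np.array([-ty[1],ty[0]])  # x = y cross z(down)
        dphi=(d[3]+180)%360-180
        r=[d[:2]@tx/200,d[:2]@ty/200,-d[2]/200,-dphi/180]
        n=max(np.linalg.norm(d[:3])/50,abs(dphi)/8.59); print(w,np.round(r,3).tolist(),"rows %.1f"%n); p=w
E
python3 - <<'E'
from h import *
s=robot.observe();R=Ro.from_rotvec(s["eef_rot"]).as_matrix();print(R.round(3))
c=read_camera("wrist");print((R.T@(-c["R"].T@c["t"]-s["position"])).round(1),(c["R"]@R).round(2),c["fx"])
plan([(350,-400,320,-45),(450,-220,320,-25),(530,-20,320,-5),(540,124,320,-5)])
E
```

```text
[[ 0.909  0.416 -0.   ]
 [ 0.416 -0.909  0.001]
 [ 0.    -0.001 -1.   ]]
[  67.     0.6 -141.7] [[-0.    1.    0.  ]
 [-0.96 -0.   -0.27]
 [-0.27 -0.    0.96]] 284.49845253711504
[ 350. -400.  320.  -45.] [0.76, -0.577, -0.446, -0.114] rows 4.2
[ 450. -220.  320.  -25.] [0.99, -0.283, -0.0, -0.111] rows 4.1
[530. -20. 320.  -5.] [1.075, -0.06, -0.0, -0.111] rows 4.3
[540. 124. 320.  -5.] [0.722, -0.013, -0.0, -0.0] rows 2.9
```

Request:
{"method": "apply_moves", "body": {"moves": [[[0.76,-0.577,-0.446,-0.114],[0.76,-0.577,-0.446,-0.114],[0.76,-0.577,-0.446,-0.114],[0.76,-0.577,-0.446,-0.114],[0.76,-0.577,-0.446,-0.114]]]}}

```text
t: 0.75
position: [352.1, -397.7, 323.8]
eef_rot: [2.896, 1.209, 0.003]
ft_force: [-0.1, -0.1, 0.1]
opening: 1.0
finger_force: 0.0
```

Request:
{"method": "apply_moves", "body": {"moves": [[[0.99,-0.283,0,-0.111],[0.99,-0.283,0,-0.111],[0.99,-0.283,0,-0.111],[0.99,-0.283,0,-0.111],[0.99,-0.283,0,-0.111]]]}}

```text
t: 1.25
position: [451.2, -216.3, 320.2]
eef_rot: [-2.643, -1.696, -0.002]
ft_force: [0.2, -0.4, 0.7]
opening: 0.998
finger_force: 0.0
```

Request:
{"method": "apply_moves", "body": {"moves": [[[1,-0.06,0,-0.111],[1,-0.06,0,-0.111],[1,-0.06,0,-0.111],[1,-0.06,0,-0.111],[1,-0.06,0,-0.111]]]}}

```text
t: 1.75
position: [524.6, -29.9, 319.9]
eef_rot: [-2.308, -2.13, -0.002]
ft_force: [-0.4, -1.4, -0.2]
opening: 1.004
finger_force: 0.0
```

Request:
{"method": "apply_moves", "body": {"moves": [[[0.797,-0.013,0,0],[0.797,-0.013,0,0],[0.797,-0.013,0,0],[0.797,-0.013,0,0],[0.797,-0.013,0,0]]], "jaw": 1}}

```text
t: 2.25
position: [534.5, 125.4, 320.0]
eef_rot: [2.313, 2.125, -0.002]
ft_force: [-0.3, -0.4, -0.0]
opening: 0.144
finger_force: 0.0
```

Run:
```python
from h import *
s=robot.observe();print(s["position"],yang(s["eef_rot"]),s["qpos"].round(2))
c=read_camera("wrist");np.save("w.npy",c,allow_pickle=True);cv2.imwrite("pics/w1.png",cv2.resize(c["img"][:,:,::-1],(800,600),interpolation=cv2.INTER_CUBIC))
```

```text
[534.53100309 125.37783665 319.96758323] -4.851419456383908 [ 0.11  0.11 -0.05  1.42 -0.    1.77]
```

View pics/w1.png

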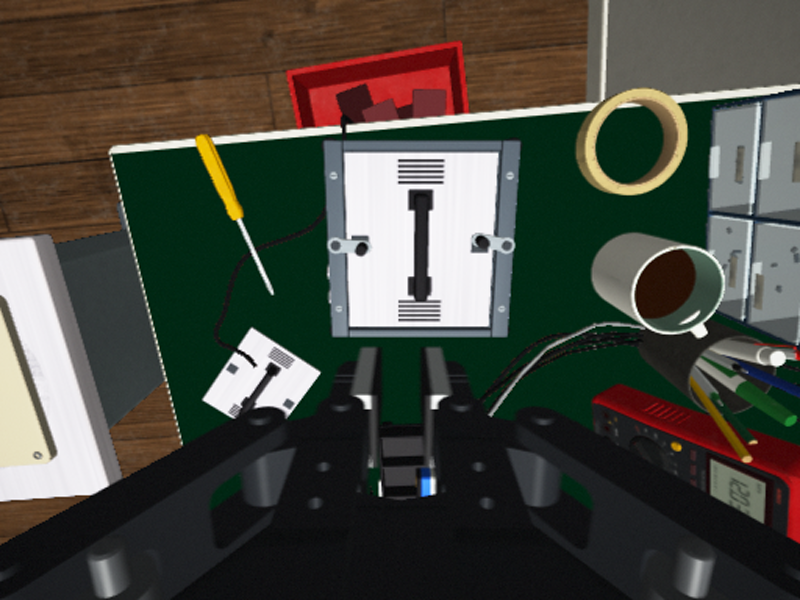

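The wrist view shows the cover with hinges at (336,245) and (507,245), post tops at (362,248) and (481,241), and the handle bar from (421,192) to (421,300). Rim corners are (325,141), (521,141), (508,337) and (332,337). Now to localise these.

Run:
```python
from h import *
c=np.load("w.npy",allow_pickle=True).item(); np.set_printoptions(precision=1,suppress=True)
B=lambda u,v,z:bp(c,u/1.5625,v/1.5625,z)[:2]
U=[B(*p,65) for p in((325,141),(521,141),(508,337),(332,337))]; print("unit",U,np.mean(U,0))
C=[B(*p,64) for p in((344,152),(499,152),(493,328),(348,328))]; print("cover",C,np.mean(C,0))
h=[B(336,245,70),B(507,245,70)];print("hinge",h,np.mean(h,0))
h=[B(362,248,90),B(481,241,90)];print("post",h,np.mean(h,0))
h=[B(421,192,96),B(421,300,96)];print("handle",h,np.mean(h,0))
```

```text
unit [array([478.3, 221.9]), array([643.3, 207.6]), array([628.6,  31.7]), array([461.8,  46. ])] [553.  126.8]
cover [array([493.1, 211.7]), array([624.8, 200.4]), array([614.9,  41.6]), array([477.9,  53.4])] [552.7 126.8]
hinge [array([477.3, 133.9]), array([628.5, 120.9])] [552.9 127.4]
post [array([502.1, 132.5]), array([602.3, 129.8])] [552.2 131.2]
handle [array([554.8, 174.5]), array([548.2,  84.4])] [551.5 129.4]
```

Unit pose is (553,126.5), yaw −4.9°, and five features agree. Next I push the near tab with shut fingers, from its +y side.

Request:
{"method": "apply_moves", "body": {"moves": [[[0.123,-0.138,1.0,0],[0.123,-0.138,1.0,0],[0.123,-0.138,1.0,0],[0.123,-0.138,1.0,0],[0.123,-0.138,1.0,0]]], "jaw": 1}}

```text
t: 2.8
position: [501.7, 149.1, 113.7]
eef_rot: [-2.312, -2.115, 0.021]
ft_force: [-1.4, -1.1, -0.1]
opening: -0.001
finger_force: 0.0
```

Request:
{"method": "apply_moves", "body": {"moves": [[[0,0,0.215,0],[0,0,0.215,0],[-0.075,0,0.215,0],[-0.15,0,0.215,0],[-0.23,0,0.215,0]]]}}

```text
t: 3.3
position: [507.9, 104.5, 80.7]
eef_rot: [2.313, 2.12, 0.006]
ft_force: [0.2, -0.8, -0.1]
opening: -0.001
finger_force: 0.0
```

Request:
{"method": "apply_moves", "body": {"moves": [[[0,-0.03,0,0],[0,-0.06,0,0],[0,-0.065,0,0],[0,-0.065,0,0],[0,-0.065,0,0]]]}}

```text
t: 3.8
position: [498.3, 102.0, 81.0]
eef_rot: [2.305, 2.107, 0.001]
ft_force: [7.5, -13.1, -1.7]
opening: -0.001
finger_force: 6.8
```

Request:
{"method": "apply_moves", "body": {"moves": [[[0,0,-0.25,0],[0,0,-0.5,0],[0,0,-0.5,0]]]}}

```text
t: 4.1
position: [498.3, 107.4, 186.8]
eef_rot: [2.308, 2.115, 0.02]
ft_force: [1.5, 0.4, -0.1]
opening: -0.003
finger_force: 0.0
```

```bash
cat >> h.py <<'E'
UC=np.array([553,126.5]); UY=np.radians(-4.9)
def U(u,v): return UC+np.array([u*np.cos(UY)-v*np.sin(UY),u*np.sin(UY)+v*np.cos(UY)])
def toU(p): d=np.asarray(p[:2])-UC; return np.array([d[0]*np.cos(UY)+d[1]*np.sin(UY),-d[0]*np.sin(UY)+d[1]*np.cos(UY)])
E
python3 -c "
from h import *
s=robot.observe();print(toU(s['position']),s['position'],yang(s['eef_rot']))
plan([(*U(46,-22),120,-4.9)])"
```

```text
[-52.83838402 -23.73773091] [498.32712069 107.36231565 186.79642553] -4.993417814136988
[596.95271132 100.65122502 120.          -4.9       ] [0.009, 0.494, 0.334, -0.001] rows 2.4
```

Request:
{"method": "apply_moves", "body": {"moves": [[[0.009,0.494,0.1,0],[0.009,0.494,0.334,0],[0.009,0.494,0.334,0],[0.009,0.494,0.334,0],[0.009,0.494,0.334,0]]]}}

```text
t: 4.6
position: [590.2, 100.4, 111.2]
eef_rot: [-2.316, -2.123, 0.001]
ft_force: [-0.1, 0.6, 0.1]
opening: -0.001
finger_force: 0.0
```

Request:
{"method": "apply_moves", "body": {"moves": [[[0,0,0.21,0],[0,0,0.21,0],[0.075,0,0.21,0],[0.15,0,0.21,0],[0.23,0,0.21,0]]]}}

```text
t: 5.1
position: [595.6, 148.2, 70.9]
eef_rot: [2.314, 2.123, 0.004]
ft_force: [-0.7, 0.7, 0.5]
opening: -0.002
finger_force: 0.3
```

Request:
{"method": "apply_moves", "body": {"moves": [[[0,0.03,0,0],[0,0.06,0,0],[0,0.065,0,0],[0,0.065,0,0]]]}}

```text
t: 5.5
position: [605.4, 154.9, 70.6]
eef_rot: [-2.296, -2.12, -0.015]
ft_force: [-8.7, 18.2, 7.1]
opening: 0.001
finger_force: 8.9
```

Request:
{"method": "apply_moves", "body": {"moves": [[[0,0,-0.25,0],[0,-0.2,-0.5,0],[0,-0.4,-1,0],[0,-0.4,-1,0],[0,-0.4,-1,0]]]}}

```text
t: 6.0
position: [529.1, 154.5, 275.7]
eef_rot: [2.31, 2.123, 0.014]
ft_force: [1.2, -0.3, 1.0]
opening: 0.002
finger_force: 0.0
```

Run:
```python
from h import *
s=robot.observe();print(toU(s['position']),s['position'],yang(s['eef_rot']))
c=read_camera("wrist");np.save("w2.npy",c,allow_pickle=True);crop(c,180,60,180,135,4,"pics/w2.png")
```

```text
[-26.22798436  25.85649634] [529.07645351 154.50231223 275.70844577] -4.831912769978719
```

View pics/w2.png

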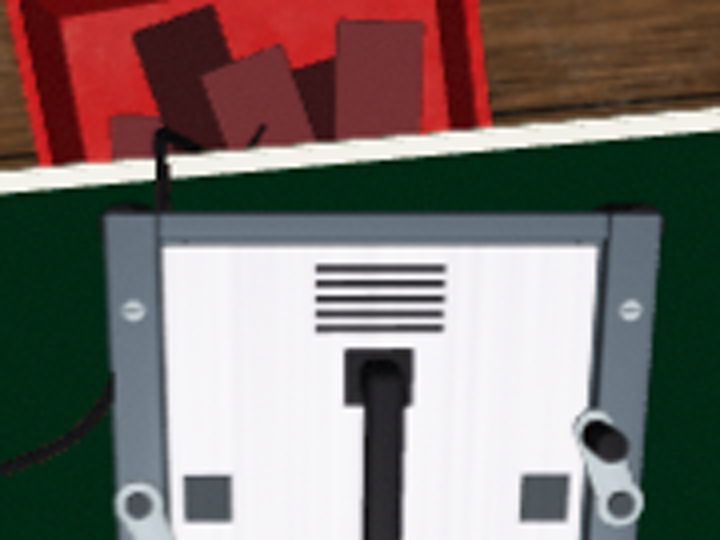

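Tabs are only at about 1.2 rad (far tab end (592,425), hinge (622,503) in the crop). I'll push both further outward from beside the post.

Run:
```python
from h import *
plan([(*U(41,25),120,-4.9),(*U(41,25),78,-4.9),(*U(60,25),78,-4.9),(*U(60,25),130,-4.9),(*U(-41,-25),130,-4.9),(*U(-41,-25),78,-4.9),(*U(-60,-25),78,-4.9)])
```

```text
[595.98558022 147.90653856 120.          -4.9       ] [-0.006, 0.334, 0.789, 0.0] rows 3.4
[595.98558022 147.90653856  78.          -4.9       ] [0.0, 0.0, 0.21, -0.0] rows 0.8
[614.91614085 146.28361702  78.          -4.9       ] [0.0, 0.095, -0.0, -0.0] rows 0.4
[614.91614085 146.28361702 130.          -4.9       ] [0.0, 0.0, -0.26, -0.0] rows 1.0
[510.01441978 105.09346144 130.          -4.9       ] [-0.25, -0.505, -0.0, -0.0] rows 2.3
[510.01441978 105.09346144  78.          -4.9       ] [0.0, 0.0, 0.26, -0.0] rows 1.0
[491.08385915 106.71638298  78.          -4.9       ] [-0.0, -0.095, -0.0, -0.0] rows 0.4
```

Request:
{"method": "apply_moves", "body": {"moves": [[[-0.006,0.34,0.789,0],[-0.006,0.34,0.789,0],[-0.006,0.34,0.789,0],[-0.006,0.34,0.789,0],[-0.006,0.34,0.789,0]]]}}

```text
t: 6.55
position: [593.8, 145.8, 106.8]
eef_rot: [-2.312, -2.121, 0.008]
ft_force: [-0.5, 0.3, 0.4]
opening: 0.003
finger_force: 0.0
```

Request:
{"method": "apply_moves", "body": {"moves": [[[0,0,0.21,0],[0,0,0.21,0],[0,0.05,0.21,0],[0,0.09,0.21,0],[0,0.09,0.21,0]]]}}

```text
t: 7.05
position: [614.8, 144.7, 70.8]
eef_rot: [-2.314, -2.124, -0.004]
ft_force: [-3.0, 1.9, 0.4]
opening: -0.004
finger_force: 1.6
```

Run:
```python
from h import *
s=robot.observe();print(toU(s['position']),s['position'],s['ft_force'])
c=read_camera("wrist");crop(c,200,100,200,150,4,"pics/w3.png")
```

```text
[60.06392121 23.45557994] [614.84790883 144.7393814   70.80295607] [-2.97676263  1.94287466  0.42207088]
```

View pics/w3.png

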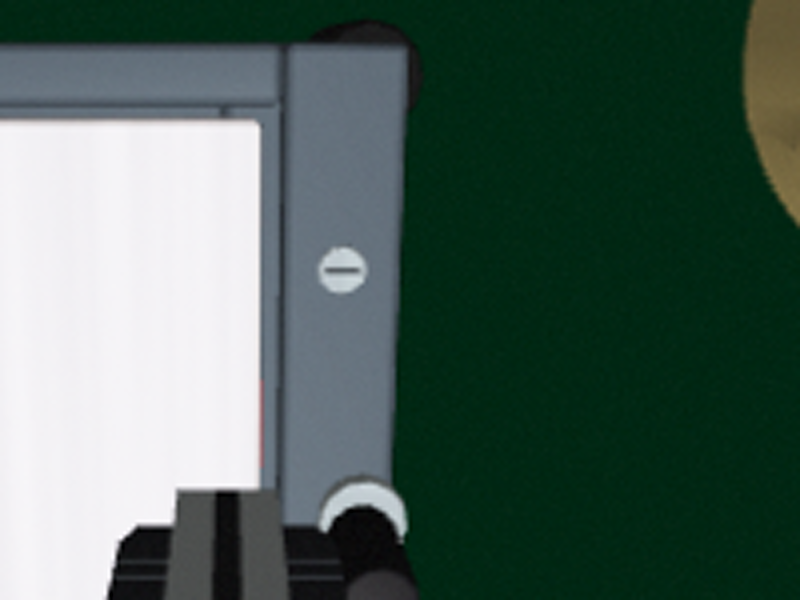

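The far tab's end now sits past the rim centre (363,490), so it is fully aside. Now the near one.

Request:
{"method": "apply_moves", "body": {"moves": [[[0,-0.02,-0.25,0],[0,-0.02,-0.25,0],[-0.24,-0.505,-0.25,0],[-0.24,-0.505,-0.25,0],[-0.24,-0.505,-0.25,0]]]}}

```text
t: 7.6
position: [502.9, 102.9, 118.5]
eef_rot: [-2.315, -2.121, 0.008]
ft_force: [0.8, 0.5, -0.1]
opening: 0.0
finger_force: 0.0
```

Request:
{"method": "apply_moves", "body": {"moves": [[[0,0,0,0],[0,0,0.22,0],[0,0,0.22,0],[0,-0.05,0.22,0],[0,-0.09,0.22,0]]]}}

```text
t: 8.1
position: [494.0, 105.9, 76.9]
eef_rot: [2.312, 2.119, 0.005]
ft_force: [3.0, -3.0, -0.8]
opening: -0.0
finger_force: 1.6
```

Request:
{"method": "apply_moves", "body": {"moves": [[[0,0,0,0],[0,0,0,0],[0,0.03,-0.25,0],[0,0.2,-1,0],[0,0.2,-1,0]]]}}

```text
t: 8.6
position: [518.0, 104.2, 223.9]
eef_rot: [-2.314, -2.123, 0.0]
ft_force: [1.8, 0.2, -0.6]
opening: 0.003
finger_force: 0.0
```

Request:
{"method": "apply_moves", "body": {"moves": [[[0.1,0.1,-0.3,0],[0.1,0.1,-0.3,0],[0.1,0.1,-0.3,0],[0.1,0.1,-0.3,0],[0.1,0.1,-0.3,0]]], "jaw": 0.2}}

```text
t: 9.1
position: [538.5, 121.8, 279.8]
eef_rot: [-2.313, -2.121, 0.006]
ft_force: [-0.2, -0.4, 0.1]
opening: 0.396
finger_force: 0.0
```

Run:
```python
from h import *
s=robot.observe();print(toU(s['position']),s['position'],yang(s["eef_rot"]))
c=read_camera("wrist");np.save("w4.npy",c,allow_pickle=True);crop(c,190,80,180,150,4,"pics/w4.png")
```

```text
[-14.07835899  -5.93269724] [538.4663405  121.79151512 279.84949095] -4.953602915415654
```

View pics/w4.png

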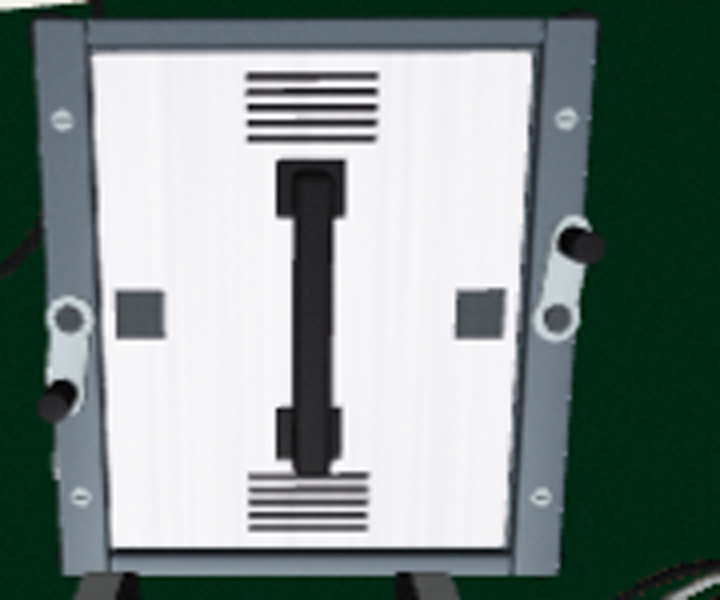

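Both tabs are fully aside. The handle bar runs from (312,175) to (312,470) in the crop.

Run:
```python
from h import *
c=np.load("w4.npy",allow_pickle=True).item()
B=lambda u,v,z:bp(c,190+u/4,80+v/4,z)[:2]
a,b=B(312,172,96),B(312,475,96); print(a,b,(a+b)/2,toU((a+b)/2))
C=[B(*p,64) for p in((91,53),(535,53),(508,549),(110,549))]; print(C,np.mean(C,0))
h=[B(68,317,70),B(557,317,70)];print(h,np.mean(h,0))
plan([(*U(-1,0),150,-4.9),(*U(-1,0),73,-4.9)])
```

```text
[554.89983754 172.92075024] [548.11506914  84.5442611 ] [551.50745334 128.73250567] [-1.67778561  2.09685778]
[array([492.82825327, 211.7302684 ]), array([624.75487551, 200.10240176]), array([611.88649378,  42.77045064]), array([478.90617594,  54.19999607])] [552.09394962 127.20077922]
[array([476.51324905, 134.32442943]), array([628.31548399, 121.11197053])] [552.41436652 127.71819998]
[552.0036547  126.58541692 150.          -4.9       ] [0.03, 0.065, 0.649, -0.0] rows 2.6
[552.0036547  126.58541692  73.          -4.9       ] [0.0, 0.0, 0.385, -0.0] rows 1.5
```

Request:
{"method": "apply_moves", "body": {"moves": [[[0.03,0.065,0.4,0],[0.03,0.065,0.62,0],[0.03,0.065,0.62,0],[0.03,0.065,0.62,0],[0.03,0.065,0.62,0]]], "jaw": 0.2}}

```text
t: 9.65
position: [552.7, 126.6, 157.3]
eef_rot: [-2.314, -2.122, 0.003]
ft_force: [0.1, 0.2, 0.5]
opening: 0.4
finger_force: 0.0
```

Request:
{"method": "apply_moves", "body": {"moves": [[[0,0,0,0],[0,0,0,0]]]}}

```text
t: 9.85
position: [555.4, 127.0, 160.4]
eef_rot: [2.314, 2.122, 0.005]
ft_force: [0.6, 0.1, 0.2]
opening: 0.399
finger_force: 0.0
```

Request:
{"method": "apply_moves", "body": {"moves": [[[0,-0.017,0.22,0],[0,-0.017,0.44,0],[0,-0.017,0.44,0],[0,-0.017,0.44,0]]]}}

```text
t: 10.25
position: [550.6, 127.2, 71.0]
eef_rot: [-2.315, -2.123, 0.0]
ft_force: [0.2, 0.6, 0.9]
opening: 0.399
finger_force: 0.0
```

Request:
{"method": "apply_moves", "body": {"moves": [[[0,0,0,0],[0,0,0,0],[0,0,0,0],[0,0,0,0],[0,0,0,0]]], "jaw": 1, "force": 60}}

```text
t: 10.75
position: [553.3, 127.5, 73.4]
eef_rot: [2.313, 2.121, 0.008]
ft_force: [-0.1, 0.1, 6.9]
opening: 0.128
finger_force: 60.3
```

Request:
{"method": "apply_moves", "body": {"moves": [[[0,0,-0.05,0],[0,0,-0.2,0],[0,0,-0.4,0],[0,0,-0.6,0],[0,0,-0.7,0]]]}}

```text
t: 11.25
position: [552.4, 127.5, 215.1]
eef_rot: [2.312, 2.121, 0.008]
ft_force: [0.7, -0.1, -2.2]
opening: 0.128
finger_force: 59.3
```

Request:
{"method": "apply_moves", "body": {"moves": [[[-0.1,0.01,0,0],[-0.28,0.02,0,0],[-0.48,0.04,0,0],[-0.68,0.054,0,0],[-0.88,0.07,0,0]]]}}

```text
t: 11.75
position: [548.8, -50.7, 210.9]
eef_rot: [2.315, 2.124, 0.001]
ft_force: [1.2, 0.2, -1.4]
opening: 0.127
finger_force: 59.3
```

Request:
{"method": "apply_moves", "body": {"moves": [[[-0.2,0.016,0,0],[-0.4,0.03,0,0],[-0.6,0.048,0,0],[-0.8,0.064,0,0],[-1,0.08,0,0]]]}}

```text
t: 12.25
position: [547.5, -251.5, 210.9]
eef_rot: [2.315, 2.123, 0.0]
ft_force: [1.5, -0.1, -2.1]
opening: 0.125
finger_force: 63.1
```

Request:
{"method": "apply_moves", "body": {"moves": [[[-0.2,0.016,0,0],[-0.4,0.03,0,0],[-0.6,0.048,0,0],[-0.72,0.06,0,0],[-0.75,0.06,0,0]]]}}

```text
t: 12.75
position: [546.5, -403.5, 210.4]
eef_rot: [2.318, 2.119, -0.001]
ft_force: [-0.0, -0.2, -1.3]
opening: 0.123
finger_force: 63.1
```

Request:
{"method": "apply_moves", "body": {"moves": [[[0,0,0,0],[0,0,0,0],[0,0,0,0]]]}}

```text
t: 13.05
position: [546.9, -398.9, 210.3]
eef_rot: [-2.313, -2.125, -0.0]
ft_force: [-0.0, 0.1, -1.8]
opening: 0.125
finger_force: 63.1
```

Run:
```python
from h import *
for n in("side",):
    c=read_camera(n); crop(c,180,130,180,130,4,f"pics/{n}2.png")
c=read_camera("top"); crop(c,130,110,300,130,2,"pics/top2.png")
a=cv2.imread("pics/side2.png");b=cv2.imread("pics/top2.png");o=np.zeros((780,720,3),np.uint8);o[:520]=a;o[520:,:600]=b;cv2.imwrite("pics/c2.png",cv2.resize(o,None,fx=.76,fy=.76,interpolation=cv2.INTER_AREA))
```

```text
(no output)
```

View pics/c2.png

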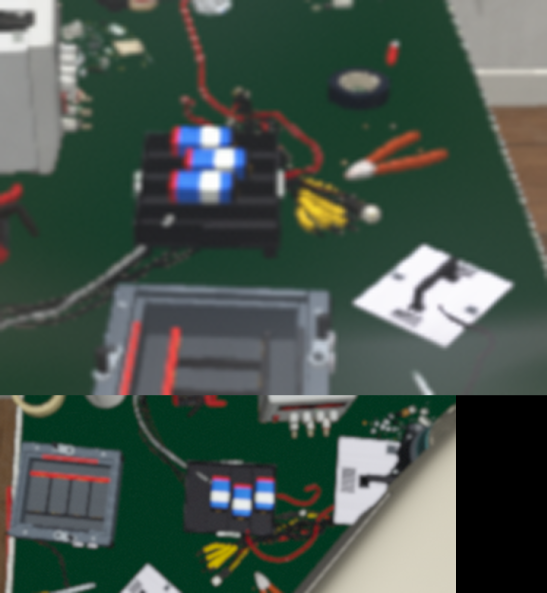

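The compartment is open with the red rail on the far side, three packs remain in the tray, and the cover is hanging in the grip. Lowering it now.

Request:
{"method": "apply_moves", "body": {"moves": [[[0,0,0.2,0],[0,0,0.45,0],[0,0,0.7,0],[0,0,0.9,0],[0,0,0.93,0]]]}}

```text
t: 13.65
position: [542.6, -395.7, 17.8]
eef_rot: [-2.305, -2.116, 0.002]
ft_force: [-1.1, 1.8, -2.5]
opening: 0.121
finger_force: 63.0
```

Request:
{"method": "apply_moves", "body": {"moves": [[[0,0,0.01,0],[0,0,0.025,0],[0,0,0.04,0],[0,0,0.045,0]]]}}

```text
t: 14.05
position: [548.3, -401.7, 17.3]
eef_rot: [2.312, 2.121, 0.001]
ft_force: [-0.3, -0.7, -1.8]
opening: 0.123
finger_force: 63.1
```

Request:
{"method": "apply_moves", "body": {"moves": [[[0,0,0.01,0],[0,0,0.02,0],[0,0,0.02,0]]]}}

```text
t: 14.35
position: [548.0, -401.5, 15.4]
eef_rot: [2.313, 2.121, 0.0]
ft_force: [-3.3, 3.1, 14.2]
opening: 0.122
finger_force: 65.3
```

Request:
{"method": "apply_moves", "body": {"moves": [[[0,0,0,0],[0,0,0,0],[0,0,0,0],[0,0,0,0]]], "jaw": 0.2}}

```text
t: 14.75
position: [546.8, -400.4, 10.9]
eef_rot: [-2.315, -2.123, -0.0]
ft_force: [-0.2, 0.4, 0.4]
opening: 0.399
finger_force: 0.0
```

Request:
{"method": "apply_moves", "body": {"moves": [[[0,0,-0.3,0],[0,0,-0.6,0],[0,0,-0.9,0],[0,0,-0.95,0],[0,0,-0.95,0]]]}}

```text
t: 15.25
position: [550.6, -403.7, 209.5]
eef_rot: [2.305, 2.114, 0.002]
ft_force: [0.3, -1.5, 0.1]
opening: 0.4
finger_force: 0.0
```

Run:
```python
from h import *
T=np.array([553,-168.6]);a=np.radians(-2);ty=lambda u,v:T+np.array([u*np.cos(a)-v*np.sin(a),u*np.sin(a)+v*np.cos(a)])
print(ty(0,-60),ty(0,-20),ty(0,20))
plan([(545,-230,200,-2)])
```

```text
[ 550.9060302  -228.56344962] [ 552.30201007 -188.58781654] [ 553.69798993 -148.61218346]
[ 545. -230.  200.   -2.] [0.863, -0.103, 0.048, -0.016] rows 3.5
```

Request:
{"method": "apply_moves", "body": {"moves": [[[0.3,-0.02,-0.2,-0.016],[0.6,-0.05,-0.25,-0.016],[0.9,-0.08,-0.25,-0.016],[1,-0.09,-0.25,-0.016],[1,-0.09,-0.25,-0.016]]], "jaw": -0.8}}

```text
t: 15.75
position: [545.3, -195.1, 250.8]
eef_rot: [-2.255, -2.184, -0.001]
ft_force: [0.3, -0.7, 0.2]
opening: 0.902
finger_force: 0.0
```

Request:
{"method": "apply_moves", "body": {"moves": [[[0,0,0,0],[0,0,0,0]]]}}

```text
t: 15.95
position: [546.3, -200.4, 250.4]
eef_rot: [-2.261, -2.181, 0.001]
ft_force: [0.2, -0.8, -1.3]
opening: 0.905
finger_force: 0.0
```

Run:
```python
from h import *
s=robot.observe();print(s['position'],yang(s["eef_rot"]))
c=read_camera("wrist");np.save("w5.npy",c,allow_pickle=True);cv2.imwrite("pics/w5.png",cv2.resize(c["img"][:,:,::-1],(800,600),interpolation=cv2.INTER_CUBIC))
```

```text
[ 546.25860964 -200.3607564   250.38770764] -2.076673121314104
```

View pics/w5.png

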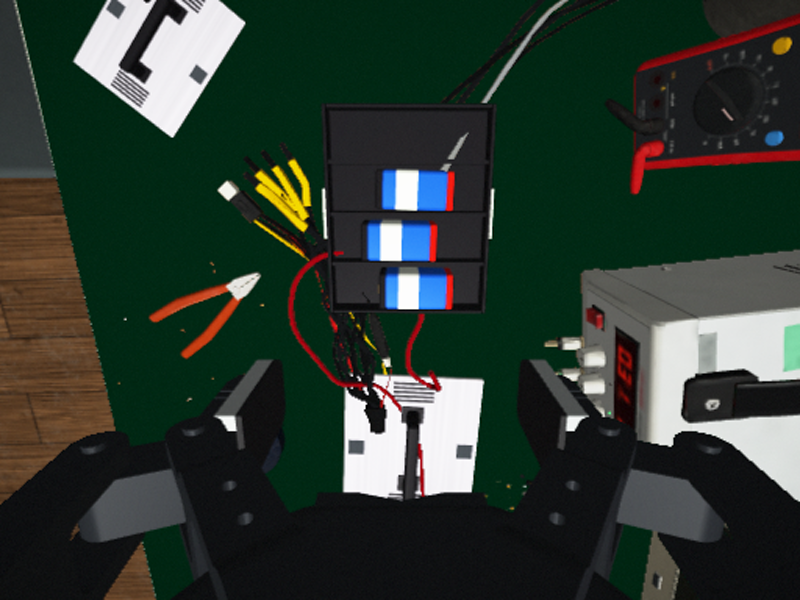

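The wrist view shows three packs with red to the far side: left (377–454, y 170–211), middle (363–437, y 220–263), right (380–453, y 267–310). The cover lies flat on the bench at (412,440).

Run:
```python
from h import *
c=np.load("w5.npy",allow_pickle=True).item(); np.set_printoptions(precision=1,suppress=True)
B=lambda u,v,z:bp(c,u/1.5625,v/1.5625,z)[:2]
for n,(a,b,t,d) in dict(L=(377,454,170,211),M=(363,437,220,263),R=(380,453,267,310)).items():
    P=B(a,(t+d)/2,48);Q=B(b,(t+d)/2,48); print(n,P,Q,(P+Q)/2,B((a+b)/2,t,48)[1],B((a+b)/2,d,48)[1])
T=[B(*p,39) for p in((324,105),(495,105),(484,312),(332,312))]; print("tray",T,np.mean(T,0))
h=[B(412,405,38),B(412,490,38)];print("handle",h)
plan([(559,-231,70,-2)])
```

```text
L [ 530.1 -146.9] [ 588.1 -149.1] [ 559.1 -148. ] -133.10276665988408 -163.2436249660149
M [ 517.2 -185.1] [ 574.7 -187.3] [ 546.  -186.2] -169.61316223974563 -203.18946552281852
R [ 528.5 -223.4] [ 586.9 -225.5] [ 557.7 -224.4] -206.88742318797458 -242.4639120832431
tray [array([493.7, -84.4]), array([619.7, -89.2]), array([ 613.6, -249.1]), array([ 487. , -244.4])] [ 553.5 -166.8]
handle [array([ 551. , -333.8]), array([ 548.3, -423. ])]
[ 559. -231.   70.   -2.] [-0.148, 0.069, 0.902, -0.001] rows 3.7
```

Request:
{"method": "apply_moves", "body": {"moves": [[[-0.141,0.059,0.25,0],[-0.141,0.059,0.5,0],[-0.141,0.059,0.75,0],[-0.141,0.059,0.88,0],[-0.141,0.059,0.88,0]]], "jaw": -0.75}}

```text
t: 16.5
position: [551.8, -227.6, 68.5]
eef_rot: [-2.255, -2.17, 0.007]
ft_force: [-1.1, 0.4, -0.4]
opening: 0.874
finger_force: 0.0
```

Request:
{"method": "apply_moves", "body": {"moves": [[[0,0,0,0],[0,0,0,0],[0,0,0,0]]]}}

```text
t: 16.8
position: [559.2, -229.8, 78.0]
eef_rot: [2.258, 2.177, 0.002]
ft_force: [-0.5, -0.4, 0.7]
opening: 0.877
finger_force: 0.0
```

Run:
```python
from h import *
s=robot.observe();print(s['position'],yang(s["eef_rot"]),s["opening"])
c=read_camera("wrist");cv2.imwrite("pics/w6.png",cv2.resize(c["img"][:,:,::-1],(800,600),interpolation=cv2.INTER_CUBIC))
```

```text
[ 559.22302261 -229.78060495   78.00267077] -2.090772479979866 0.8765071926582458
```

View pics/w6.png

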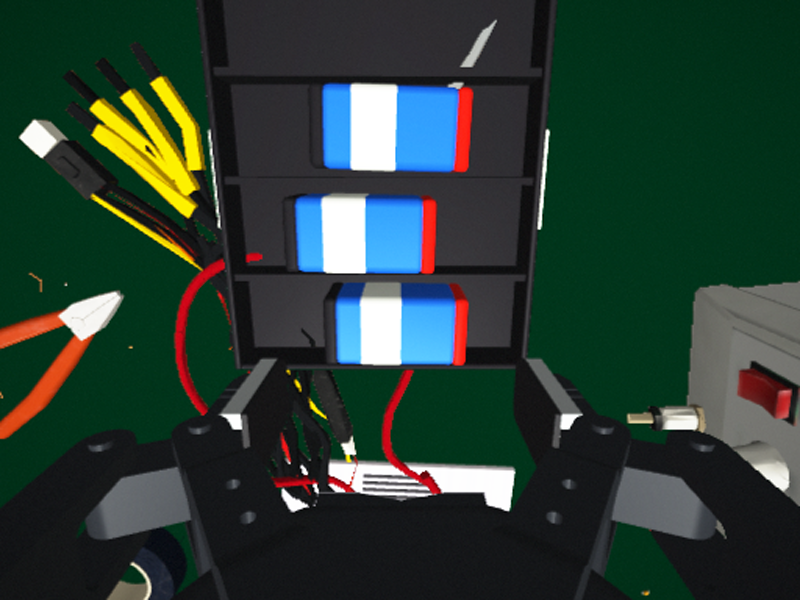

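Run:
```python
from h import *
c=read_camera("wrist");np.set_printoptions(precision=1,suppress=True)
B=lambda u,v,z:bp(c,u/1.5625,v/1.5625,z)[:2]
for n,(a,b,t,d) in dict(R=(331,466,283,364),M=(290,436,196,272),L=(318,470,86,170)).items():
    print(n,B(a,(t+d)/2,48),B(b,(t+d)/2,48),B((a+b)/2,t,48)[1],B((a+b)/2,d,48)[1])
# finger tips px
s=robot.observe();R=Ro.from_rotvec(s["eef_rot"]).as_matrix()
for k in(0,5,10):print(k,pr(c,s["position"]+R@[0,37,-k])*1.5625, pr(c,s["position"]+R@[0,-37,-k])*1.5625)
print(B(240,367,39),B(526,367,39))
```

```text
R [ 530.7 -221.4] [ 585.7 -223.6] -205.48139349945902 -240.39605906872674
M [ 517.9 -184.4] [ 574.1 -186.6] -171.19739845840803 -200.47190924480003
L [ 532.  -146.5] [ 587.  -148.6] -133.60000826242043 -162.20776249325536
0 [506.7 369.5] [294.  369.8]
5 [510.1 375.9] [290.6 376.2]
10 [513.7 382.7] [287. 383.]
[ 487.5 -243.2] [ 613.6 -248.1]
```

Request:
{"method": "apply_moves", "body": {"moves": [[[0.013,-0.008,0.1,0],[0.013,-0.008,0.2,0],[0.013,-0.008,0.285,0],[0.013,-0.008,0.285,0],[0.013,-0.008,0.285,0]]]}}

```text
t: 17.4
position: [555.9, -225.7, 18.9]
eef_rot: [2.26, 2.181, 0.0]
ft_force: [0.6, -0.1, 0.3]
opening: 0.876
finger_force: 0.0
```

Request:
{"method": "apply_moves", "body": {"moves": [[[0,0,0,0],[0,0,0,0],[0,0,0,0],[0,0,0,0],[0,0,0,0]]], "jaw": 1, "force": 60}}

```text
t: 17.9
position: [557.2, -226.5, 20.1]
eef_rot: [2.259, 2.179, 0.002]
ft_force: [-0.1, -0.6, 6.7]
opening: 0.688
finger_force: 66.3
```

Run:
```python
from h import *
import h; h.UC=np.array([552.8,127])
plan([(557,-226.5,125,-2.1),(555,-80,125,-4.9),(*h.U(0,-55.5),125,-4.9),(*h.U(0,-55.5),85,-4.9)])
```

```text
[ 557.  -226.5  125.    -2.1] [-0.0, -0.001, -0.524, 0.0] rows 2.1
[555.  -80.  125.   -4.9] [0.732, -0.037, -0.0, 0.016] rows 2.9
[548.05936077  71.70283606 125.          -4.9       ] [0.753, -0.099, -0.0, -0.0] rows 3.0
[548.05936077  71.70283606  85.          -4.9       ] [0.0, 0.0, 0.2, -0.0] rows 0.8
```

Request:
{"method": "apply_moves", "body": {"moves": [[[0,0,-0.1,0],[0,0,-0.3,0],[0,0,-0.5,0],[0.1,0,-0.52,0.016],[0.3,-0.01,-0.52,0.016]]]}}

```text
t: 18.4
position: [558.4, -168.1, 125.2]
eef_rot: [2.315, 2.113, 0.004]
ft_force: [0.4, 1.3, -1.4]
opening: 0.692
finger_force: 65.7
```

Request:
{"method": "apply_moves", "body": {"moves": [[[0.2,-0.02,0,0],[0.4,-0.04,0,0],[0.6,-0.06,0,0],[0.8,-0.08,0,0],[0.9,-0.09,0,0]]]}}

```text
t: 18.9
position: [552.3, 18.2, 122.0]
eef_rot: [-2.312, -2.125, -0.0]
ft_force: [-0.0, -0.2, -0.8]
opening: 0.687
finger_force: 65.7
```

Request:
{"method": "apply_moves", "body": {"moves": [[[0.1,-0.015,0,0],[0.2,-0.03,0,0],[0.28,-0.04,0,0],[0.28,-0.04,0,0],[0.28,-0.04,0,0]]]}}

```text
t: 19.4
position: [550.1, 71.8, 122.1]
eef_rot: [2.314, 2.124, -0.001]
ft_force: [0.7, 0.1, -1.9]
opening: 0.693
finger_force: 65.7
```

Run:
```python
from h import *
s=robot.observe();print(s['position'],yang(s["eef_rot"]),s["opening"],s["finger_force"])
c=read_camera("wrist");np.save("w7.npy",c,allow_pickle=True);cv2.imwrite("pics/w7.png",cv2.resize(c["img"][:,:,::-1],(800,600),interpolation=cv2.INTER_CUBIC))
import h; h.UC=np.array([552.8,127])
plan([(*h.U(0,-55.5),85,-4.9)])
```

```text
[550.08660345  71.75848095 122.05751504] -4.920149908784727 0.6927346088029631 65.70246577262878
[548.05936077  71.70283606  85.          -4.9       ] [0.001, -0.011, 0.185, -0.0] rows 0.7
```

View pics/w7.png

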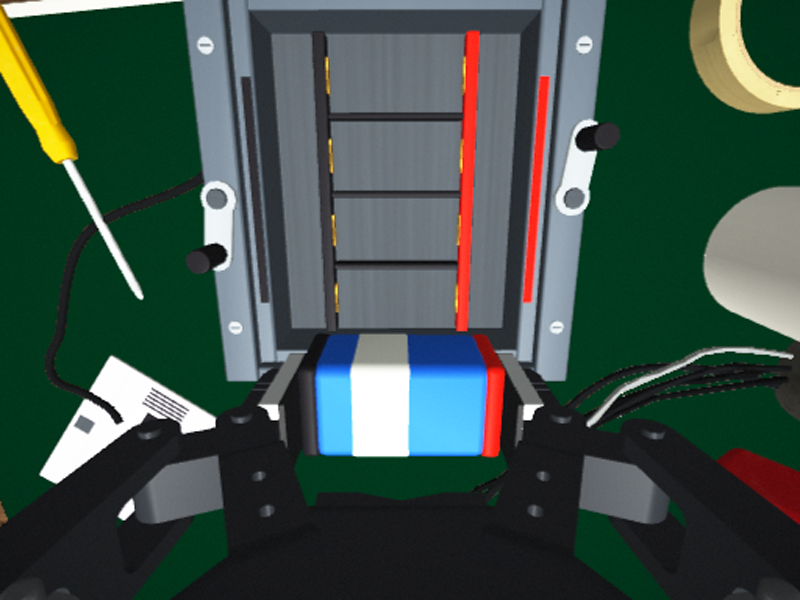

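Run:
```python
from h import *
c=np.load("w7.npy",allow_pickle=True).item();np.set_printoptions(precision=1,suppress=True)
B=lambda u,v,z:bp(c,u/1.5625,v/1.5625,z)[:2]
for r,e in((116,37),(194,0),(264,-37)): print("rib",e,B(396,r,35),toU(B(396,r,35)))
for r,l,rr in((60,326,465),(325,337,458)): m=(B(l,r,34)+B(rr,r,34))/2; print("rails",B(l,r,34),B(rr,r,34),toU(m))
h=[B(216,198,70),B(572,198,70)];print("hinge",np.mean(h,0),toU(np.mean(h,0)))
print("pack",B(300,410,150),B(500,410,150),B(400,364,150),B(400,456,150),B(400,335,120))
s=robot.observe();print("tcp",toU(s["position"]))
```

```text
rib 37 [555.6 164. ] [-0.6 37.6]
rib 0 [552.4 127.5] [-0.7  1. ]
rib -37 [549.2  91.9] [ -0.9 -34.8]
rails [525.2 191.3] [590.  185.7] [-0.7 62.2]
rails [514.   60.6] [579.9  54.9] [ -0.2 -69. ]
hinge [551.9 127.6] [-1.2  1. ]
pack [521.2  75.2] [578.3  70.3] [551.  87.] [548.4  57.6] [550.7  84.2]
tcp [  1.9 -55.2]
```

Request:
{"method": "apply_moves", "body": {"moves": [[[0.002,-0.01,0.1,0],[0.002,-0.01,0.25,0],[0.002,-0.01,0.38,0],[0.002,-0.01,0.41,0],[0.002,-0.01,0.41,0]]]}}

```text
t: 19.95
position: [547.1, 71.6, 39.1]
eef_rot: [-2.315, -2.121, 0.004]
ft_force: [-0.2, 0.7, -0.7]
opening: 0.688
finger_force: 65.6
```

Request:
{"method": "apply_moves", "body": {"moves": [[[0,0,0,0],[0,0,0,0],[0,0,0,0]]]}}

```text
t: 20.25
position: [549.5, 72.3, 41.5]
eef_rot: [2.314, 2.122, 0.003]
ft_force: [-0.8, -0.3, -1.3]
opening: 0.689
finger_force: 65.6
```

Request:
{"method": "apply_moves", "body": {"moves": [[[0,-0.007,0.02,0],[0,-0.007,0.04,0],[0,-0.007,0.055,0],[0,-0.007,0.065,0],[0,-0.007,0.065,0]]]}}

```text
t: 20.75
position: [546.6, 72.5, 29.2]
eef_rot: [-2.315, -2.123, 0.001]
ft_force: [-6.5, -0.4, 16.5]
opening: 0.695
finger_force: 74.8
```

Request:
{"method": "apply_moves", "body": {"moves": [[[0,0,0,0],[0,0,0,0]]]}}

```text
t: 20.95
position: [546.6, 72.5, 29.2]
eef_rot: [-2.315, -2.123, 0.001]
ft_force: [-6.0, -0.2, 15.9]
opening: 0.688
finger_force: 74.6
```

Request:
{"method": "apply_moves", "body": {"moves": [[[0,0.003,-0.012,0],[0,0.003,-0.012,0],[0,0.003,-0.012,0]]]}}

```text
t: 21.25
position: [547.5, 72.5, 29.3]
eef_rot: [2.315, 2.123, 0.0]
ft_force: [0.1, -0.1, 1.3]
opening: 0.692
finger_force: 67.3
```

Request:
{"method": "apply_moves", "body": {"moves": [[[0,0,0,0],[0,0,0,0],[0,0,0,0],[0,0,0,0]]], "jaw": -0.65}}

```text
t: 21.65
position: [547.3, 72.4, 29.3]
eef_rot: [-2.315, -2.123, 0.0]
ft_force: [-0.5, 0.2, -0.0]
opening: 0.822
finger_force: 0.0
```

Request:
{"method": "apply_moves", "body": {"moves": [[[0,0,-0.1,0],[0,0,-0.3,0],[0,0,-0.5,0],[0,0,-0.5,0],[0,0,-0.5,0]]]}}

```text
t: 22.15
position: [548.6, 72.4, 130.9]
eef_rot: [2.314, 2.122, 0.004]
ft_force: [0.2, -1.1, -1.1]
opening: 0.827
finger_force: 0.0
```

Run:
```python
from h import *
s=robot.observe();print(s['position'],s['ft_force'])
c=read_camera("wrist");np.save("w8.npy",c,allow_pickle=True);cv2.imwrite("pics/w8.png",cv2.resize(c["img"][:,:,::-1],(800,600),interpolation=cv2.INTER_CUBIC))
```

```text
[548.55507852  72.42810267 130.85854402] [ 0.17210404 -1.14136521 -1.12577558]
```

View pics/w8.png

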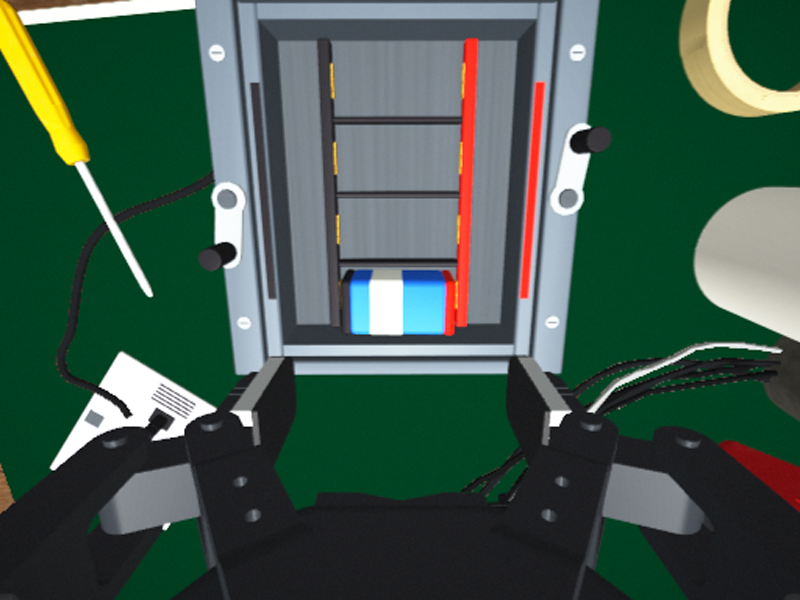

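Pack 1 lies flat in the lowest bay with red at the red rail (345–455, rows 270–335). Going back for the middle pack.

Request:
{"method": "apply_moves", "body": {"moves": [[[-0.2,0.02,0,0],[-0.45,0.035,0,0],[-0.7,0.05,0,0],[-0.95,0.07,0,0],[-1,0.08,0,0]]], "jaw": -0.75}}

```text
t: 22.7
position: [544.8, -132.3, 127.6]
eef_rot: [-2.32, -2.116, 0.004]
ft_force: [0.9, 0.5, -0.2]
opening: 0.877
finger_force: 0.0
```

Request:
{"method": "apply_moves", "body": {"moves": [[[-0.15,0.01,0,-0.016],[-0.29,0.017,0.05,-0.016],[-0.29,0.017,0.05,-0.016],[-0.29,0.017,0.05,-0.016],[-0.29,0.017,0.05,-0.016]]]}}

```text
t: 23.2
position: [543.7, -184.9, 118.6]
eef_rot: [-2.259, -2.18, 0.001]
ft_force: [-0.3, 0.2, -0.3]
opening: 0.876
finger_force: 0.0
```

```bash
cat >> h.py <<'E'
def blobs():
    c=read_camera("wrist"); hsv=cv2.cvtColor(c["img"],cv2.COLOR_RGB2HSV)
    m=cv2.inRange(hsv,(100,150,120),(118,255,255)); r=cv2.inRange(hsv,(0,200,130),(6,255,255))
    m=cv2.morphologyEx(m,cv2.MORPH_CLOSE,np.ones((5,25),np.uint8))
    n,_,st,_=cv2.connectedComponentsWithStats(m)
    for x,y,w,h,a in st[1:]:
        if a>600:
            print("blue",(x,y,w,h,a),"top-near edge mid",bp(c,x+w/2,y+h,48)[:2].round(1),"xleft/right",bp(c,x,y+h/2,48)[0].round(1),bp(c,x+w,y+h/2,48)[0].round(1))
    s=robot.observe();print(s["position"],yang(s["eef_rot"]),s["opening"])
E
python3 - <<'E'
from h import *
blobs()
plan([(546,-186.5,75,-2.1)])
E
```

```text
blue (np.int32(241), np.int32(129), np.int32(67), np.int32(41), np.int32(2503)) top-near edge mid [ 558.  -162.7] xleft/right 533.3 583.2
blue (np.int32(227), np.int32(181), np.int32(62), np.int32(37), np.int32(2233)) top-near edge mid [ 544.1 -201.2] xleft/right 520.3 568.8
[ 544.073123   -184.88569859  118.98587892] -1.993452992339033 0.8768420196004948
[ 546.  -186.5   75.    -2.1] [-0.008, 0.01, 0.22, 0.001] rows 0.9
```

Request:
{"method": "apply_moves", "body": {"moves": [[[-0.008,0.006,0.15,0],[-0.008,0.006,0.3,0],[-0.008,0.006,0.42,0],[-0.008,0.006,0.48,0],[-0.008,0.006,0.48,0]]]}}

```text
t: 23.75
position: [544.1, -186.4, 21.8]
eef_rot: [-2.257, -2.18, 0.002]
ft_force: [-0.2, 0.7, 0.3]
opening: 0.877
finger_force: 0.0
```

Request:
{"method": "apply_moves", "body": {"moves": [[[0,0,0,0],[0,0,0,0],[0,0,0,0]]]}}

```text
t: 24.05
position: [546.9, -188.5, 25.0]
eef_rot: [2.259, 2.179, 0.002]
ft_force: [-0.5, 0.7, 0.1]
opening: 0.876
finger_force: 0.0
```

Request:
{"method": "apply_moves", "body": {"moves": [[[0.01,-0.006,0.022,0],[0.01,-0.006,0.022,0],[0.01,-0.006,0.022,0]]]}}

```text
t: 24.35
position: [544.2, -185.8, 19.0]
eef_rot: [-2.261, -2.181, 0.0]
ft_force: [-0.2, -0.5, 0.7]
opening: 0.872
finger_force: 0.0
```

Request:
{"method": "apply_moves", "body": {"moves": [[[0,0,0,0],[0,0,0,0],[0,0,0,0],[0,0,0,0],[0,0,0,0]]], "jaw": 1, "force": 60}}

```text
t: 24.85
position: [544.9, -186.1, 19.5]
eef_rot: [2.261, 2.18, 0.0]
ft_force: [0.8, -1.2, 3.1]
opening: 0.69
finger_force: 65.9
```

Run:
```python
from h import *
s=robot.observe();print(s["position"])
plan([(*s["position"][:2],125,-2.1),(550.7,109.4,125,-4.9)])
```

```text
[ 544.91339857 -186.13908791   19.48170348]
[ 544.91339857 -186.13908791  125.           -2.1       ] [0.0, 0.0, -0.528, 0.0] rows 2.1
[550.7 109.4 125.   -4.9] [1.478, -0.025, -0.0, 0.016] rows 5.9
```

Request:
{"method": "apply_moves", "body": {"moves": [[[0,0,-0.1,0],[0,0,-0.3,0],[0,0,-0.5,0],[0,0,-0.53,0.016],[0,0,-0.53,0.016]]]}}

```text
t: 25.35
position: [545.5, -186.4, 126.7]
eef_rot: [2.313, 2.121, 0.002]
ft_force: [0.4, -0.8, -1.6]
opening: 0.692
finger_force: 65.6
```

Request:
{"method": "apply_moves", "body": {"moves": [[[0.15,-0.01,0,0],[0.35,-0.023,0,0],[0.55,-0.036,0,0],[0.75,-0.05,0,0],[0.95,-0.062,0,0]]]}}

```text
t: 25.85
position: [546.3, 6.1, 122.7]
eef_rot: [-2.312, -2.122, 0.005]
ft_force: [0.9, 0.3, -2.2]
opening: 0.687
finger_force: 65.6
```

Request:
{"method": "apply_moves", "body": {"moves": [[[0.2,-0.013,0,0],[0.4,-0.026,0,0],[0.525,-0.035,0,0],[0.525,-0.035,0,0],[0.525,-0.035,0,0]]]}}

```text
t: 26.35
position: [548.9, 109.9, 123.1]
eef_rot: [-2.312, -2.124, 0.005]
ft_force: [0.1, -0.7, -0.8]
opening: 0.693
finger_force: 65.6
```

Request:
{"method": "apply_moves", "body": {"moves": [[[0,0,0.1,0],[0,0,0.3,0],[0,0,0.4,0],[0,0,0.4,0],[0,0,0.4,0]]]}}

```text
t: 26.85
position: [550.0, 108.6, 44.5]
eef_rot: [-2.316, -2.121, 0.003]
ft_force: [0.8, -0.8, -0.5]
opening: 0.692
finger_force: 65.4
```

Request:
{"method": "apply_moves", "body": {"moves": [[[0,0,0,0],[0,0,0,0],[0,0,0,0]]]}}

```text
t: 27.15
position: [551.8, 109.7, 46.4]
eef_rot: [2.314, 2.122, 0.003]
ft_force: [-0.4, 1.2, -1.6]
opening: 0.693
finger_force: 65.4
```

Request:
{"method": "apply_moves", "body": {"moves": [[[0,-0.005,0.02,0],[0,-0.005,0.04,0],[0,-0.005,0.06,0],[0,-0.005,0.08,0],[0,-0.005,0.08,0]]]}}

```text
t: 27.65
position: [549.5, 109.8, 29.3]
eef_rot: [-2.315, -2.123, 0.0]
ft_force: [-1.2, 0.1, 3.9]
opening: 0.691
finger_force: 68.2
```

Request:
{"method": "apply_moves", "body": {"moves": [[[0,0,0,0],[0,0,0,0]]]}}

```text
t: 27.85
position: [549.5, 109.8, 29.3]
eef_rot: [-2.315, -2.123, 0.0]
ft_force: [-2.5, 0.3, 3.9]
opening: 0.691
finger_force: 68.5
```

Same contact height as before, so I release and go for the third pack.

Request:
{"method": "apply_moves", "body": {"moves": [[[0,0.004,-0.004,0],[0,0.004,-0.004,0]]]}}

```text
t: 28.05
position: [550.6, 109.7, 29.5]
eef_rot: [2.315, 2.123, 0.0]
ft_force: [0.5, -0.1, -1.8]
opening: 0.693
finger_force: 65.5
```

Request:
{"method": "apply_moves", "body": {"moves": [[[0,0,0,0],[0,0,0,0],[0,0,0,0],[0,0,0,0]]], "jaw": -0.65}}

```text
t: 28.45
position: [550.6, 109.7, 30.0]
eef_rot: [2.315, 2.123, 0.0]
ft_force: [0.2, -0.5, 0.1]
opening: 0.827
finger_force: 0.0
```

Request:
{"method": "apply_moves", "body": {"moves": [[[0,0,-0.1,0],[0,0,-0.3,0],[0,0,-0.5,0],[0,0,-0.5,0],[0,0,-0.5,0]]]}}

```text
t: 28.95
position: [551.6, 109.8, 131.4]
eef_rot: [2.314, 2.122, 0.004]
ft_force: [-1.7, -0.1, -0.9]
opening: 0.829
finger_force: 0.0
```

Request:
{"method": "apply_moves", "body": {"moves": [[[-0.2,0.02,0,0],[-0.45,0.04,0,0],[-0.7,0.065,0,0],[-0.95,0.09,0,0],[-1,0.1,0,0]]], "jaw": -0.75}}

```text
t: 29.45
position: [551.9, -95.4, 128.2]
eef_rot: [-2.32, -2.117, 0.004]
ft_force: [0.4, 0.8, -0.0]
opening: 0.876
finger_force: 0.0
```

Request:
{"method": "apply_moves", "body": {"moves": [[[-0.15,0.015,0,-0.016],[-0.28,0.04,0.03,-0.016],[-0.28,0.04,0.03,-0.016],[-0.28,0.04,0.03,-0.016],[-0.28,0.04,0.03,-0.016]]]}}

```text
t: 29.95
position: [555.4, -146.4, 123.0]
eef_rot: [-2.258, -2.18, 0.001]
ft_force: [1.1, 0.2, -0.5]
opening: 0.88
finger_force: 0.0
```

Request:
{"method": "apply_moves", "body": {"moves": [[[0,0,0,0],[0,0,0,0]]]}}

```text
t: 30.15
position: [556.1, -146.8, 123.9]
eef_rot: [-2.26, -2.182, -0.0]
ft_force: [-0.4, 0.6, 0.9]
opening: 0.877
finger_force: 0.0
```

Run:
```python
from h import *
blobs()
plan([(558,-147,75,-2.1)])
c=read_camera("top"); hsv=cv2.cvtColor(c["img"],cv2.COLOR_RGB2HSV)
m=cv2.inRange(hsv,(100,150,120),(120,255,255));m=cv2.morphologyEx(m,cv2.MORPH_CLOSE,np.ones((15,3),np.uint8))
n,_,st,ce=cv2.connectedComponentsWithStats(m)
for k in range(1,n):
    if st[k,4]>50: x,y,w,h,a=st[k]; print("top",st[k],toU(bp(c,x+w/2,y+h/2,55)),bp(c,x+w/2,y+h/2,48))
```

```text
blue (np.int32(229), np.int32(178), np.int32(61), np.int32(36), np.int32(2106)) top-near edge mid [ 557.9 -161.9] xleft/right 534.0 582.7
[ 556.2413671  -146.95000692  123.99615461] -2.0049188108466236 0.8696302521250063
[ 558.  -147.    75.    -2.1] [0.0, 0.009, 0.245, 0.001] rows 1.0
top [174 168  27  19 423] [ -3.74230243 -40.82847635] [547.02612442  87.45475978  48.        ]
top [442 177  12  15  66] [  46.98389759 -740.78667829] [ 537.71456162 -619.14215209   48.        ]
```

Request:
{"method": "apply_moves", "body": {"moves": [[[0,0.008,0.15,0],[0,0.008,0.3,0],[0,0.008,0.42,0],[0,0.008,0.49,0],[0,0.008,0.49,0]]]}}

```text
t: 30.75
position: [556.0, -146.9, 23.9]
eef_rot: [-2.258, -2.178, 0.003]
ft_force: [-0.6, 0.7, -0.4]
opening: 0.874
finger_force: 0.0
```

Request:
{"method": "apply_moves", "body": {"moves": [[[0,0,0,0],[0,0,0,0],[0,0,0,0]]]}}

```text
t: 31.05
position: [559.2, -148.3, 27.4]
eef_rot: [2.259, 2.179, 0.002]
ft_force: [0.6, 0.4, 0.1]
opening: 0.877
finger_force: 0.0
```

Request:
{"method": "apply_moves", "body": {"moves": [[[0.006,-0.003,0.032,0],[0.006,-0.003,0.032,0],[0.006,-0.003,0.032,0]]]}}

```text
t: 31.35
position: [556.9, -146.4, 19.3]
eef_rot: [-2.261, -2.181, 0.0]
ft_force: [-0.0, 0.1, 0.0]
opening: 0.874
finger_force: 0.0
```

Request:
{"method": "apply_moves", "body": {"moves": [[[0,0,0,0],[0,0,0,0],[0,0,0,0],[0,0,0,0],[0,0,0,0]]], "jaw": 1, "force": 60}}

```text
t: 31.85
position: [557.8, -146.8, 19.9]
eef_rot: [2.261, 2.18, 0.001]
ft_force: [0.9, -0.8, 4.6]
opening: 0.692
finger_force: 65.8
```

Request:
{"method": "apply_moves", "body": {"moves": [[[0,0,-0.1,0],[0,0,-0.3,0],[0,0,-0.5,0],[0,0,-0.53,0.016],[0,0,-0.53,0.016]]]}}

```text
t: 32.35
position: [558.3, -147.0, 127.1]
eef_rot: [2.313, 2.122, 0.002]
ft_force: [-0.4, 0.4, -1.4]
opening: 0.687
finger_force: 65.5
```

Run:
```python
from h import *
plan([(553.8,146.4,125,-4.9)])
```

```text
[553.8 146.4 125.   -4.9] [1.46, -0.149, 0.01, -0.0] rows 5.9
```

Request:
{"method": "apply_moves", "body": {"moves": [[[0.15,-0.015,0,0],[0.35,-0.036,0,0],[0.55,-0.056,0,0],[0.75,-0.077,0,0],[0.95,-0.097,0,0]]]}}

```text
t: 32.85
position: [552.0, 45.9, 123.1]
eef_rot: [-2.312, -2.122, 0.005]
ft_force: [-0.3, 0.3, -0.9]
opening: 0.694
finger_force: 65.5
```

Request:
{"method": "apply_moves", "body": {"moves": [[[0.2,-0.02,0,0],[0.4,-0.04,0,0],[0.51,-0.052,0,0],[0.51,-0.052,0,0],[0.51,-0.052,0,0]]]}}

```text
t: 33.35
position: [551.1, 146.8, 123.6]
eef_rot: [-2.312, -2.124, 0.006]
ft_force: [-0.3, -0.0, -0.5]
opening: 0.693
finger_force: 65.5
```

Request:
{"method": "apply_moves", "body": {"moves": [[[0,0,0.1,0],[0,0,0.3,0],[0,0,0.4,0],[0,0,0.4,0],[0,0,0.4,0]]]}}

```text
t: 33.85
position: [552.2, 145.7, 45.0]
eef_rot: [-2.316, -2.121, 0.003]
ft_force: [-0.7, 0.0, -1.2]
opening: 0.693
finger_force: 65.4
```

Request:
{"method": "apply_moves", "body": {"moves": [[[0,0,0,0],[0,0,0,0],[0,0,0,0]]]}}

```text
t: 34.15
position: [553.9, 147.0, 46.9]
eef_rot: [2.314, 2.122, 0.003]
ft_force: [0.1, 0.5, -1.2]
opening: 0.689
finger_force: 65.4
```

Request:
{"method": "apply_moves", "body": {"moves": [[[-0.003,0,0.02,0],[-0.003,0,0.04,0],[-0.003,0,0.06,0],[-0.003,0,0.082,0],[-0.003,0,0.082,0]]]}}

```text
t: 34.65
position: [552.7, 146.3, 29.3]
eef_rot: [-2.315, -2.123, 0.0]
ft_force: [-1.3, -0.3, 3.3]
opening: 0.687
finger_force: 68.0
```

Request:
{"method": "apply_moves", "body": {"moves": [[[0,0,0,0],[0,0,0,0]]]}}

```text
t: 34.85
position: [552.7, 146.3, 29.3]
eef_rot: [-2.315, -2.123, -0.0]
ft_force: [-2.7, 0.2, 4.5]
opening: 0.687
finger_force: 68.2
```

Request:
{"method": "apply_moves", "body": {"moves": [[[0,0.003,-0.004,0],[0,0.003,-0.004,0]]]}}

```text
t: 35.05
position: [553.4, 146.2, 29.5]
eef_rot: [2.315, 2.123, 0.0]
ft_force: [0.7, -0.9, -0.9]
opening: 0.692
finger_force: 65.5
```

Request:
{"method": "apply_moves", "body": {"moves": [[[0,0,0,0],[0,0,0,0],[0,0,0,0],[0,0,0,0]]], "jaw": -0.65}}

```text
t: 35.45
position: [553.4, 146.2, 29.9]
eef_rot: [2.315, 2.123, 0.0]
ft_force: [0.4, -0.6, -1.0]
opening: 0.824
finger_force: 0.0
```

Request:
{"method": "apply_moves", "body": {"moves": [[[0,0,-0.1,0],[0,0,-0.3,0],[0,0,-0.55,0],[-0.25,0,-0.8,0],[-0.25,0,-0.8,0]]]}}

```text
t: 35.95
position: [551.4, 95.3, 194.5]
eef_rot: [2.312, 2.119, 0.008]
ft_force: [0.8, -0.4, -0.2]
opening: 0.831
finger_force: 0.0
```

Run:
```python
from h import *
c=read_camera("wrist");np.save("w9.npy",c,allow_pickle=True)
t=read_camera("top");np.save("t9.npy",t,allow_pickle=True)
a=cv2.resize(c["img"][:260,110:400,::-1],None,fx=1.75,fy=1.75,interpolation=cv2.INTER_CUBIC)
b=cv2.resize(t["img"][145:225,300:430,::-1],None,fx=2.1,fy=2.1,interpolation=cv2.INTER_CUBIC)
o=np.zeros((max(a.shape[0],b.shape[0]),a.shape[1]+b.shape[1],3),np.uint8);o[:a.shape[0],:a.shape[1]]=a;o[:b.shape[0],a.shape[1]:]=b
print(o.shape,a.shape,robot.observe()["position"]);cv2.imwrite("pics/c9.png",o)
```

```text
(455, 781, 3) (455, 508, 3) [550.85269106  95.08036365 192.717996  ]
```

View pics/c9.png

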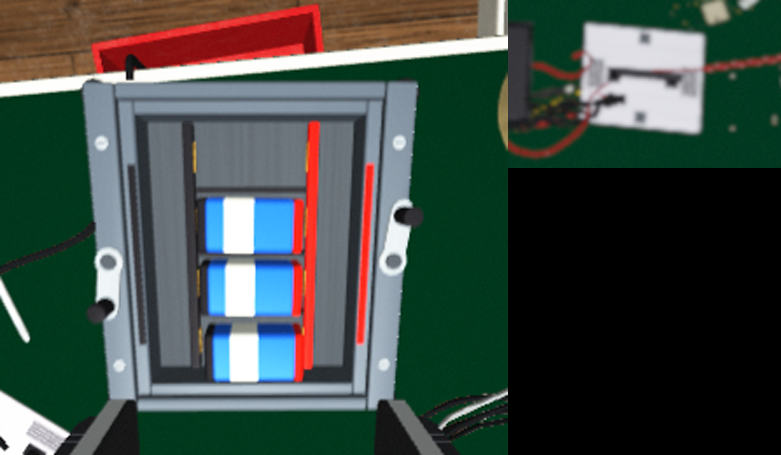

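All three packs are seated in bays with red ends at the red rail. The cover lies on the bench with its handle at (611,74)–(682,79) and corners (583,24), (705,34), (700,132), (582,122). Next is the grasp point for the handle.

Run:
```python
from h import *
c=np.load("t9.npy",allow_pickle=True).item();np.set_printoptions(precision=1,suppress=True)
B=lambda u,v,z:bp(c,300+(u-508)/2.1,145+v/2.1,z)[:2]
h=[B(609,73,38),B(683,79,38)];print(h,np.mean(h,0))
C=[B(*p,6) for p in((583,24),(705,34),(700,132),(582,122))];print(C,np.mean(C,0))
plan([(548,-100,195,-4.9),(548,-330,195,-4.9)])
```

```text
[array([ 548.7, -352. ]), array([ 542.1, -448.1])] [ 545.4 -400. ]
[array([ 621.5, -325.9]), array([ 609.9, -490.8]), array([ 476.4, -478.9]), array([ 487.5, -322.3])] [ 548.8 -404.5]
[ 548.  -100.   195.    -4.9] [-0.973, 0.072, -0.011, -0.001] rows 3.9
[ 548.  -330.   195.    -4.9] [-1.146, 0.098, -0.0, -0.0] rows 4.6
```

Request:
{"method": "apply_moves", "body": {"moves": [[[-0.2,0.015,0,0],[-0.45,0.035,0,0],[-0.7,0.055,0,0],[-0.95,0.075,0,0],[-1,0.08,0,0]]], "jaw": 0.2}}

```text
t: 36.55
position: [546.6, -107.6, 187.4]
eef_rot: [-2.319, -2.116, 0.004]
ft_force: [0.2, 1.1, 0.0]
opening: 0.401
finger_force: 0.0
```

Request:
{"method": "apply_moves", "body": {"moves": [[[-0.2,0.015,0,0],[-0.45,0.035,0,0],[-0.7,0.055,0,0],[-0.95,0.075,0,0],[-1,0.08,0,0]]]}}

```text
t: 37.05
position: [546.0, -308.2, 187.5]
eef_rot: [-2.319, -2.118, 0.001]
ft_force: [-0.2, 1.0, -0.1]
opening: 0.398
finger_force: 0.0
```

Request:
{"method": "apply_moves", "body": {"moves": [[[-0.2,0.015,0,0],[-0.44,0.035,0.2,0],[-0.465,0.035,0.4,0],[-0.465,0.035,0.4,0],[-0.465,0.035,0.4,0]]]}}

```text
t: 37.55
position: [544.0, -395.3, 107.0]
eef_rot: [-2.31, -2.119, -0.001]
ft_force: [0.6, 0.4, -0.4]
opening: 0.402
finger_force: 0.0
```

Request:
{"method": "apply_moves", "body": {"moves": [[[0,0,0,0],[0,0,0,0],[0,0,0,0]]]}}

```text
t: 37.85
position: [546.7, -398.0, 112.3]
eef_rot: [2.311, 2.122, 0.001]
ft_force: [-0.4, -0.8, -0.2]
opening: 0.401
finger_force: 0.0
```

Request:
{"method": "apply_moves", "body": {"moves": [[[-0.012,0,0.15,0],[-0.012,0,0.3,0],[-0.012,0,0.42,0],[-0.012,0,0.475,0],[-0.012,0,0.475,0]]]}}

```text
t: 38.35
position: [544.3, -399.4, 13.8]
eef_rot: [-2.313, -2.122, 0.0]
ft_force: [0.6, 0.4, -0.5]
opening: 0.402
finger_force: 0.0
```

Request:
{"method": "apply_moves", "body": {"moves": [[[0,0,0,0],[0,0,0,0],[0,0,0,0]]]}}

```text
t: 38.65
position: [546.2, -401.4, 16.7]
eef_rot: [2.313, 2.121, 0.001]
ft_force: [0.4, 0.7, -0.1]
opening: 0.402
finger_force: 0.0
```

Request:
{"method": "apply_moves", "body": {"moves": [[[0.005,0.003,0.01,0],[0.005,0.003,0.01,0]]]}}

```text
t: 38.85
position: [545.9, -399.5, 13.2]
eef_rot: [2.315, 2.123, 0.0]
ft_force: [-0.0, 0.2, -0.1]
opening: 0.402
finger_force: 0.0
```

Request:
{"method": "apply_moves", "body": {"moves": [[[0,0,0,0],[0,0,0,0],[0,0,0,0],[0,0,0,0],[0,0,0,0]]], "jaw": 1, "force": 80}}

```text
t: 39.35
position: [546.0, -399.7, 13.2]
eef_rot: [2.315, 2.123, 0.0]
ft_force: [-0.3, 0.3, 2.1]
opening: 0.122
finger_force: 78.4
```

Request:
{"method": "apply_moves", "body": {"moves": [[[0,0,-0.1,0],[0,0,-0.3,0],[0,0,-0.5,0],[0,0,-0.7,0],[0,0,-0.75,0]]]}}

```text
t: 39.85
position: [548.0, -401.6, 168.1]
eef_rot: [2.309, 2.118, 0.001]
ft_force: [0.6, -0.2, -0.4]
opening: 0.12
finger_force: 78.3
```

Run:
```python
from h import *
plan([(553.3,127.5,160,-4.9)])
```

```text
[553.3 127.5 160.   -4.9] [2.638, -0.202, 0.04, -0.0] rows 10.6
```

Request:
{"method": "apply_moves", "body": {"moves": [[[0.1,-0.008,0,0],[0.28,-0.02,0,0],[0.48,-0.038,0,0],[0.68,-0.053,0,0],[0.88,-0.068,0,0]]]}}

```text
t: 40.35
position: [544.9, -219.7, 159.7]
eef_rot: [-2.311, -2.119, 0.002]
ft_force: [0.2, 0.7, -1.9]
opening: 0.122
finger_force: 78.2
```

Request:
{"method": "apply_moves", "body": {"moves": [[[0.2,-0.015,0,0],[0.4,-0.03,0,0],[0.6,-0.046,0,0],[0.8,-0.061,0,0],[1,-0.077,0,0]]]}}

```text
t: 40.85
position: [546.4, -19.8, 159.9]
eef_rot: [-2.312, -2.121, 0.005]
ft_force: [0.3, 0.4, -1.1]
opening: 0.125
finger_force: 78.2
```

Request:
{"method": "apply_moves", "body": {"moves": [[[0.2,-0.015,0,0],[0.4,-0.03,0,0],[0.6,-0.046,0,0],[0.73,-0.056,0,0],[0.76,-0.057,0,0]]]}}

```text
t: 41.35
position: [548.0, 132.9, 160.0]
eef_rot: [-2.308, -2.126, 0.006]
ft_force: [-0.3, -0.5, -2.6]
opening: 0.123
finger_force: 78.2
```

Request:
{"method": "apply_moves", "body": {"moves": [[[0,0,0,0],[0,0,0,0],[0,0,0,0],[0,0,0,0]]]}}

```text
t: 41.75
position: [551.0, 128.8, 162.7]
eef_rot: [-2.317, -2.121, 0.001]
ft_force: [0.6, -0.0, -2.1]
opening: 0.12
finger_force: 78.2
```

Request:
{"method": "apply_moves", "body": {"moves": [[[-0.002,0.01,0.1,0],[-0.002,0.01,0.25,0],[-0.002,0.01,0.36,0],[-0.002,0.01,0.39,0],[-0.002,0.01,0.39,0]]]}}

```text
t: 42.25
position: [552.2, 128.7, 84.0]
eef_rot: [-2.315, -2.121, 0.003]
ft_force: [-0.0, -0.2, -2.1]
opening: 0.123
finger_force: 78.2
```

Request:
{"method": "apply_moves", "body": {"moves": [[[0,0,0,0],[0,0,0,0],[0,0,0,0],[0,0,0,0]]]}}

```text
t: 42.65
position: [553.7, 129.5, 85.8]
eef_rot: [2.314, 2.123, 0.002]
ft_force: [-0.3, 0.1, -1.7]
opening: 0.12
finger_force: 78.2
```

Run:
```python
from h import *
s=robot.observe();print(s["position"],yang(s["eef_rot"]),toU(s["position"]))
c=read_camera("wrist");np.save("w10.npy",c,allow_pickle=True);cv2.imwrite("pics/w10.png",cv2.resize(c["img"][:,:,::-1],(800,600),interpolation=cv2.INTER_CUBIC))
```

```text
[553.7450377  129.51606256  85.81456727] -4.945689785862025 [0.48469202 3.06867858]
```

Request:
{"method": "apply_moves", "body": {"moves": [[[-0.007,-0.004,0,0],[-0.007,-0.004,0.02,0],[-0.007,-0.004,0.04,0],[-0.007,-0.004,0.055,0],[-0.007,-0.004,0.055,0]]]}}

```text
t: 43.2
position: [551.4, 128.0, 73.0]
eef_rot: [-2.315, -2.123, 0.002]
ft_force: [-0.3, 0.3, -1.0]
opening: 0.121
finger_force: 78.2
```

Request:
{"method": "apply_moves", "body": {"moves": [[[0,0,0,0],[0,0,0,0],[0,0,0,0]]]}}

```text
t: 43.5
position: [552.4, 128.1, 74.1]
eef_rot: [2.315, 2.123, 0.001]
ft_force: [0.3, -0.4, -1.0]
opening: 0.121
finger_force: 78.2
```

Request:
{"method": "apply_moves", "body": {"moves": [[[0,0,0.01,0],[0,0,0.015,0],[0,0,0.015,0]]]}}

```text
t: 43.8
position: [552.2, 128.1, 71.2]
eef_rot: [2.315, 2.123, 0.0]
ft_force: [-0.9, -0.1, 0.1]
opening: 0.126
finger_force: 78.6
```

Request:
{"method": "apply_moves", "body": {"moves": [[[0,0,0,0],[0,0,0,0],[0,0,0,0],[0,0,0,0]]], "jaw": 0.4}}

```text
t: 44.2
position: [552.3, 128.1, 71.0]
eef_rot: [2.315, 2.123, 0.0]
ft_force: [-0.1, 0.0, -0.5]
opening: 0.299
finger_force: 0.0
```

Request:
{"method": "apply_moves", "body": {"moves": [[[0,0,-0.1,0],[0,0,-0.3,0],[0,0,-0.5,0],[0,0,-0.5,0],[0,0,-0.5,0]]]}}

```text
t: 44.7
position: [553.3, 128.2, 172.4]
eef_rot: [2.314, 2.122, 0.004]
ft_force: [-0.3, -0.2, -0.6]
opening: 0.302
finger_force: 0.0
```

Request:
{"method": "apply_moves", "body": {"moves": [[[0,0,0,0],[0,0,0,0],[0,0,0,0]]], "jaw": 1}}

```text
t: 45.0
position: [551.1, 127.9, 169.3]
eef_rot: [-2.314, -2.122, 0.004]
ft_force: [-0.5, -0.9, 0.3]
opening: -0.003
finger_force: 0.0
```

Run:
```python
from h import *
s=robot.observe();print(s["position"])
c=read_camera("side");d=read_camera("wrist")
# handle/cover white mask in the wrist view -> cover corners at z=64
m=cv2.inRange(cv2.cvtColor(d["img"],cv2.COLOR_RGB2HSV),(0,0,200),(180,40,255))
n,l,st,ce=cv2.connectedComponentsWithStats(m);k=1+np.argmax(st[1:,4]);print(st[k])
r=cv2.minAreaRect(np.argwhere(l==k)[:,::-1].astype(np.float32));print(r)
pts=cv2.approxPolyDP(cv2.convexHull(np.argwhere(l==k)[:,::-1].astype(np.int32)),8,True)[:,0]
for p in pts: print(p,toU(bp(d,p[0],p[1],64)))
plan([(*U(-101,-24),125,-4.9)])
```

```text
[551.0504539  127.91759083 169.3078803 ]
[  180    97   157   168 19077]
((257.9999694824219, 180.49998474121094), (155.99996948242188, 166.99996948242188), -0.0)
[336  97] [63.66921004 78.03019155]
[325 258] [ 63.81979585 -70.28043786]
[191 259] [-65.88326278 -71.29436612]
[180  97] [-65.53032014  78.31607316]
[450.31911893 111.21482213 125.          -4.9       ] [-0.127, -0.497, 0.224, -0.0] rows 2.2
```

Cover corners are at u −66…64, v up to 78, so it is seated. Closing the near tab: first push +x from outside.

Request:
{"method": "apply_moves", "body": {"moves": [[[-0.06,-0.24,0,0],[-0.127,-0.497,0,0],[-0.127,-0.51,0.22,0],[-0.127,-0.51,0.22,0],[-0.127,-0.51,0.22,0]]]}}

```text
t: 45.6
position: [447.9, 111.5, 126.6]
eef_rot: [-2.315, -2.123, 0.002]
ft_force: [0.2, 0.1, 0.2]
opening: 0.003
finger_force: 0.0
```

Request:
{"method": "apply_moves", "body": {"moves": [[[0,0,0.1,0],[0,0,0.22,0],[0,0,0.22,0],[0,0,0.22,0],[0,0,0.22,0]]]}}

```text
t: 46.1
position: [450.6, 111.8, 84.6]
eef_rot: [2.314, 2.122, 0.004]
ft_force: [1.2, 0.4, 0.2]
opening: -0.004
finger_force: 0.0
```

Run:
```python
from h import *
s=robot.observe();print(s["position"],toU(s["position"]),s["ft_force"])
```

```text
[450.58249303 111.8158371   84.57069222] [-100.78892531  -23.37868495] [1.22069478 0.35198122 0.17531073]
```

Request:
{"method": "apply_moves", "body": {"moves": [[[0,0,0.03,0],[0,0.04,0.03,0],[0,0.08,0.03,0],[0,0.11,0.03,0],[0,0.11,0.03,0]]]}}

```text
t: 46.6
position: [471.1, 110.1, 76.8]
eef_rot: [-2.315, -2.123, -0.002]
ft_force: [-0.6, 1.5, -0.4]
opening: 0.003
finger_force: 0.6
```

Request:
{"method": "apply_moves", "body": {"moves": [[[0,-0.04,0,0],[-0.1,-0.04,0,0],[-0.1,-0.04,0,0],[-0.1,0.1,0,0],[-0.1,0.1,0,0]]]}}

```text
t: 47.1
position: [492.9, 88.0, 78.2]
eef_rot: [2.313, 2.119, 0.008]
ft_force: [-0.1, -0.6, 0.4]
opening: 0.0
finger_force: 0.0
```

Request:
{"method": "apply_moves", "body": {"moves": [[[0,0,0,0],[0.04,0,0,0],[0.08,0,0,0],[0.12,0,0,0],[0.12,0,0,0]]]}}

```text
t: 47.6
position: [492.3, 112.1, 77.8]
eef_rot: [2.312, 2.121, 0.002]
ft_force: [0.3, -2.1, 0.8]
opening: 0.003
finger_force: 1.0
```

Run:
```python
from h import *
s=robot.observe();print(s["position"],toU(s["position"]),s["ft_force"])
```

```text
[492.2763126  112.07684786  77.78987832] [-59.26977903 -19.55727033] [ 0.25373289 -2.11360905  0.75382993]
```

Request:
{"method": "apply_moves", "body": {"moves": [[[0.015,0.01,0,0],[0.025,0.02,0,0],[0.03,0.02,0,0],[0.03,0.02,0,0]]]}}

```text
t: 48.0
position: [494.0, 117.4, 76.5]
eef_rot: [-2.315, -2.123, 0.003]
ft_force: [-1.7, -3.0, 2.1]
opening: -0.004
finger_force: 1.5
```

Request:
{"method": "apply_moves", "body": {"moves": [[[0.012,0,0,0],[0.012,0,0,0],[-0.03,0,0,0],[-0.03,0,-0.27,0],[-0.03,0,-0.27,0]]]}}

```text
t: 48.5
position: [498.4, 112.4, 135.6]
eef_rot: [2.313, 2.121, 0.014]
ft_force: [2.4, -0.1, 0.9]
opening: 0.0
finger_force: 0.0
```

Request:
{"method": "apply_moves", "body": {"moves": [[[0.1,0.2,0,0],[0.22,0.45,0,0],[0.22,0.7,0,0],[0.22,0.82,0,0],[0.22,0.82,0,0]]]}}

```text
t: 49.0
position: [666.3, 141.5, 130.5]
eef_rot: [2.315, 2.122, 0.007]
ft_force: [0.2, -0.8, -0.3]
opening: -0.001
finger_force: 0.0
```

Request:
{"method": "apply_moves", "body": {"moves": [[[0,0,0,0],[0,0,0,0],[0,0,0,0]]]}}

```text
t: 49.3
position: [660.3, 141.4, 130.8]
eef_rot: [-2.314, -2.123, 0.001]
ft_force: [-0.6, 0.5, -1.0]
opening: 0.002
finger_force: 0.0
```

Run:
```python
from h import *
s=robot.observe();print(s["position"],toU(s["position"]),s["ft_force"])
```

```text
[660.26235949 141.42083652 130.76460399] [105.59585539  24.028326  ] [-0.64076798  0.53222216 -1.03846867]
```

Request:
{"method": "apply_moves", "body": {"moves": [[[0,0,0.15,0],[0,0,0.265,0],[0,0,0.265,0],[0,-0.03,0.265,0],[0,-0.06,0.265,0]]]}}

```text
t: 49.8
position: [650.2, 142.5, 79.6]
eef_rot: [2.314, 2.123, 0.003]
ft_force: [2.9, -0.5, 0.1]
opening: -0.002
finger_force: 0.9
```

Request:
{"method": "apply_moves", "body": {"moves": [[[0,-0.03,0,0],[0,-0.06,0,0],[0,-0.075,0,0],[0,-0.075,0,0]]]}}

```text
t: 50.2
position: [635.1, 143.5, 79.1]
eef_rot: [2.314, 2.123, 0.002]
ft_force: [1.0, -0.1, 1.9]
opening: 0.005
finger_force: 1.2
```

Request:
{"method": "apply_moves", "body": {"moves": [[[0,0.04,0,0],[0.1,0.04,0,0],[0.1,0.04,0,0],[0.1,-0.1,0,0],[0.1,-0.1,0,0]]]}}

```text
t: 50.7
position: [611.9, 165.7, 76.1]
eef_rot: [-2.31, -2.122, 0.009]
ft_force: [0.0, 1.1, -0.5]
opening: -0.003
finger_force: 0.0
```

Request:
{"method": "apply_moves", "body": {"moves": [[[0,0,0,0],[-0.04,0,0,0],[-0.08,0,0,0],[-0.11,0,0,0],[-0.11,0,0,0]]]}}

```text
t: 51.2
position: [612.4, 144.9, 77.1]
eef_rot: [-2.309, -2.121, 0.001]
ft_force: [-1.3, 2.7, -0.7]
opening: -0.001
finger_force: 1.2
```

Run:
```python
from h import *
s=robot.observe();print(s["position"],toU(s["position"]),s["ft_force"])
```

```text
[612.38606791 144.88969606  77.10328158] [57.59823817 23.39506237] [-1.29967545  2.65750417 -0.69682615]
```

Request:
{"method": "apply_moves", "body": {"moves": [[[-0.02,-0.01,0,0],[-0.04,-0.02,0,0],[-0.052,-0.02,0,0],[-0.052,-0.02,0,0]]]}}

```text
t: 51.6
position: [611.8, 138.3, 78.0]
eef_rot: [-2.308, -2.12, -0.019]
ft_force: [2.5, 15.0, -5.2]
opening: -0.002
finger_force: 8.1
```

Request:
{"method": "apply_moves", "body": {"moves": [[[-0.01,0,0,0],[-0.01,0,0,0]]]}}

```text
t: 51.8
position: [611.8, 138.1, 78.0]
eef_rot: [-2.305, -2.12, -0.023]
ft_force: [4.1, 20.2, -6.1]
opening: -0.005
finger_force: 10.1
```

Request:
{"method": "apply_moves", "body": {"moves": [[[0.03,0,0,0],[0.03,0,-0.3,0],[-0.2,-0.25,-0.8,0],[-0.3,-0.25,-0.9,0],[-0.3,-0.25,-0.9,0]]]}}

```text
t: 52.3
position: [556.2, 75.9, 256.2]
eef_rot: [2.314, 2.121, -0.0]
ft_force: [0.4, -0.5, 0.1]
opening: 0.001
finger_force: 0.0
```

Request:
{"method": "apply_moves", "body": {"moves": [[[0,0,0,0],[0,0,0,0]]]}}

```text
t: 52.5
position: [557.6, 76.2, 256.3]
eef_rot: [2.314, 2.118, 0.005]
ft_force: [-0.2, -0.0, -0.1]
opening: 0.001
finger_force: 0.0
```

Run:
```python
from h import *
print(robot.observe()["position"])
c=read_camera("wrist");np.save("w11.npy",c,allow_pickle=True)
cv2.imwrite("pics/w11.png",cv2.resize(c["img"][20:260,130:400,::-1],None,fx=2.5,fy=2.5,interpolation=cv2.INTER_CUBIC)[:600])
```

```text
[557.64598206  76.21125991 256.29506152]
```

View pics/w11.png

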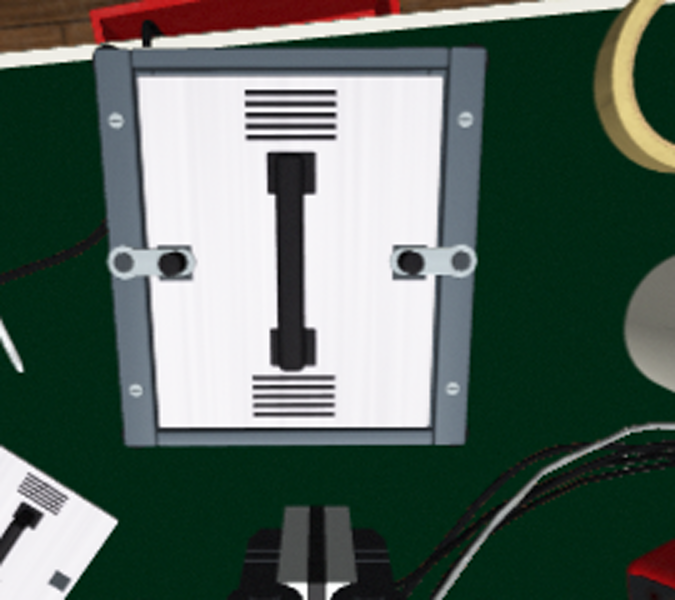

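The cover is flush and both tabs are fully home: each runs horizontally, with hinges at (123,262) and (461,261) and tips at (190,263) and (395,261). The robot is clear, so I hand it in.

```bash
python3 -c "
from bench import robot
print(robot.sign_off())"
```

```text
the job is handed in; nothing more can be done
None
```

The job is handed in (no verdict came back): all three packs are in bays, red ends to the red rail, the cover is flush, and both tabs are home; the tape roll, cutters and screwdriver were not touched.

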